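# Offer up the gate hinge leaf to the jamb

### The job

Lift the loose steel hinge leaf up and off its hook, carry it over to the brass leaf fixed on the jamb timber, and, keeping it upright, bring its knuckle down into the gap between the two brass knuckles until the holes line up so that the 12 mm hinge pin could be slid straight through. Finish while still holding it there steadily in the gripper: it must neither be let go nor rest on or press against the brass leaf. Leave the other things on the bench where they are.

Things in the scene. Friction and masses are not known exactly. Their poses are not given: they have to be found in the camera images.
- leaf_bore (a point): centre of the knuckle bore of the loose steel leaf, which hangs upright on the hook, knuckle down. Axes: y along the bore (hinge axis), z up the plate, x through its thickness; same both ways round. Knuckle: tube 24 mm long, outer diameter 28 mm, bore 16 mm. Neck 24 mm wide up to z = 18 mm, above it the plate's shoulders
- leaf: the loose leaf, about 0.4 kg; origin and axes as leaf_bore. Plate 8 mm thick, 70 mm wide from z = 18 to 85 mm with a window 36 mm wide from z = 45 to 75 mm (the hook passes through it); above, a tab 44 mm wide from z = 85 to 130 mm
- leaf_grip (a point): middle of the loose leaf's tab, 110 mm above leaf_bore along the leaf's z, same axes: the place to grip from above, across the 8 mm thickness (along x). The tab's top edge is 20 mm higher, the window's top edge 35 mm lower
- hook_seat (a point): middle of the top of the hook's blue flat bar, 137 mm above the bench. The bar is 24 mm wide, 5 mm thick, level, points along +x and ends 36 to 41 mm out in a lip that rises 8 mm above its top; z up. The leaf hangs with its window's top edge on the bar within 8 mm of this point: raise it more than 8 and less than 25 mm, then take it out along +x past the lip
- hook_stand: fixed hook stand, axes as hook_seat; origin on the bench, 12 mm in -x from below hook_seat. Wooden foot 25 mm high, x from -85 to 65 mm, 50 mm each side in y; wooden post 36 mm wide at x = -66 to -50 mm, up to the bar's top height
- jamb_bore (a point): point on the fixed brass leaf's bore axis, midway between its two knuckles, 94 mm above the bench. Axes: y along the bores (level), z up, x away from the timber. Each knuckle: outer diameter 28 mm, bore 16 mm, from 15 to 39 mm each side, so a 30 mm gap. With bores in line the upright loose leaf's shoulders are 4 mm above these knuckles: a leaf resting on them is 4 mm too low
- jamb: fixed jamb timber 90 x 280 x 90 mm lying along y, the brass leaf on top at the middle of its +x edge; origin on the bench under jamb_bore, same axes. The timber's near face is at x = -24 mm; under the gap it is free. A clamp with red handle stands at x = -50 to -130 mm, y = 110 mm, its top 185 mm above the bench
- pin: brass hinge pin, 12 mm thick, 96 mm long with a 20 mm head, lying on the bench; origin under its middle, x along it. Bystander: leave alone
- mallet: wooden mallet lying on the bench, head 70 x 130 x 60 mm, handle 26 mm thick, 310 mm long overall; origin on its underside, x along the handle towards the head. Bystander: leave alone
- glue: white glue bottle with red cap, 60 mm wide, 160 mm tall, standing; origin under its centre. Bystander: leave alone
- screw_jar: glass jar with steel lid, 70 mm wide, 90 mm tall, standing; origin under its centre. Bystander: leave alone
- pencil: red carpenter's pencil 175 x 13 x 8 mm, lying; origin under its centre, x along it. Bystander: leave alone
- offcut: softwood offcut 120 x 70 x 45 mm; origin under its centre. Bystander: leave alone
- screwdriver: screwdriver with blue handle, lying; origin under it, x along it. Bystander: leave alone
There are look-alikes about, which are no part of the job. What is meant by the leaf is not blue, and is the larger of those in its own colour.

How it is judged:
By the outcome, as a careful person would: the job done as asked, in the order asked, and still so for the second after the job is handed in, while the arm keeps its last pose, push and grip.
It also fails if it takes over 45 s, if anything falls off the work surface, if the arm or the gripper's body presses on something with over 40 N, if the wrist force passes 120 N, or if a joint passes its speed limit or range.

### The arm

A 6-joint arm with a two-finger parallel gripper is mounted at the origin on the work surface. World frame = base frame: x ahead of the robot, y to its left, z up, the work surface at z = 0. Lengths are in m, angles in rad, forces in N, time in s.
With the tool pointing down it reaches from about 0.25 to 0.775 m from the base axis. Payload 4 kg.
Tool frame: the origin (TCP) lies where the fingers leave the gripper's body, on its centre line; the fingertips stand 97 mm ahead of it and the grasp point (between the pads) lies 78 mm ahead of it; z points along the fingers, x is the direction in which the jaws open and shut, and the axes are right-handed (so a half turn about z gives the same grasp; the last joint's range is limited). The gripper opens to 94 mm and grips with 3 to 60 N. Pads are 16 mm wide; open, the fingers measure 119 mm over their backs; the gripper's body (75 mm by 177 mm) begins 78 mm behind the grasp point.
Start: joints at [-1.407, 0.087, 1.371, -0, 1.684, -0.103], TCP at [0.145, -0.531, 0.303] pointing down, gripper open.
Joint ranges: [-3.1, 3.1], [-0.76, 2.03], [0.27, 2.55], [-1.08, 4.22], [0.17, 2.65], [-2.57, 2.57]. Speed limits (rad/s): [2.79, 2.79, 3.14, 3.14, 3.14, 3.14].

### API

Orientations are given as [roll, pitch, yaw] about the fixed x, y, z axes, in that order (R = Rz(yaw) Ry(pitch) Rx(roll)).
In Python, from bench import * gives the robot as it stands.
- The arm moves only by the tool jog_arm, never from a script. Its argument "moves" is a list of rows, each a list of 7 numbers: the turn, a rotation vector about the world's x, y, z in rad, then the shift along the world's x, y, z in mm, then the finger opening in mm, from 0 to 94. In form: [[rx, ry, rz, tx, ty, tz, fingers], ...]. A call has 1 to 12 rows; each row shifts and turns the commanded pose from where the row before left it; what a row does not reach is not made up. A row lasts 1/8 s, in which the tool goes at most 62.5 mm and 10.7 degrees, less where a joint would pass 70% of its speed; a pose out of reach is approached as far as the arm can. A call is refused whole if a number of a shift passes 62.5 or a number of a turn 0.188, either way. A call with a gripper value outside its range is refused whole. The fingers move at their own pace and stop on an object; the grip force is fixed at half the most. Time passes only in rows, so rows that do not move let the fingers close. It gives the time, the measured TCP pose, the force and the opening at its end, in the units of the state.
- get_obs(): the state, without advancing time (a new reading comes with each control period).
- snapshot(name): name is "side" or "top"; returns the picture (400x640x3 uint8, red, green, blue); there is no depth.
- get_calibration(name): a dict with "camera_matrix" (3x3 intrinsics, pixels), "R" (3x3) and "t" (3): a world point X has camera coordinates R X + t. Camera axes: x right, y down, z forward; pixel columns grow to the right and rows downward; lengths in m; the calibration is good to about 2 mm. A picture is of the moment at which its call begins. get_calibration takes no time and is no camera call.
- close_job(): hands the job in, once; it reports no verdict.
Trained networks look in the newest picture that a camera, given by its name, has taken for a name from the list of things; names that differ only in an ending like _2 or _b are one class to them, and where a whole thing is asked for, a point or a joint stands for the part that bears it (a point fixed in the world has none). Each returns a list of dicts, best first, with "conf" (0 to 1); they miss things now and then, are a little off and sometimes report something else, mostly with a low value. They report only what shows in the picture. A call takes as long as a camera call. They do not tell look-alikes from the thing itself.
- look_for(label, camera): "bbox" ([left, top, right, bottom] in pixels, round what is visible of it).
The state is a dict: "time": time; "joint_positions": joint angles; "qvel": joint speeds; "joint_torque": joint torques, N m; "tool_pos": TCP position; "ee_rot": TCP orientation; "wrist_force": force on the tool from outside, world axes, zero at the start; "wrist_torque": the same for the moment, N m; "width": finger opening in m.
Only numpy, scipy, OpenCV 4.12 (cv2) and the standard library are available. Lean on these libraries where they do the work, as an engineer would, in place of code of your own. Each camera call takes 0.05 s, during which the arm holds its last target.

## Working session

There is one attempt and no reset: what is moved stays moved. The work goes in short steps, Python scripts to look and compute and a tool call to move; the robot and the scene stay as the last step left them, time stands still between calls to the robot, and variables do not carry over. Pictures are saved under pics/ and viewed, and the job is handed in when it is done.

Besides the shell and the picture viewer there is one more tool, called as name(argument=value, ...) on one line, values as JSON. jog_arm: Moves the arm, as the interface text tells. Its arguments: {"type":"object","properties":{"moves":{"type":"array","items":{"type":"array","items":{"type":"number"}}}},"required":["moves"]}

```bash
ls; mkdir -p pics
python3 - <<'E'
from bench import *
import cv2
for n in("side","top"):
    p=snapshot(n); cv2.imwrite(f"pics/{n}0.png",p[:,:,::-1])
    c=get_calibration(n); print(n,c)
    for l in("leaf","leaf_bore","hook_stand","jamb","leaf_grip","jamb_bore"):
        print(l,[( [round(v) for v in d["bbox"]],round(d["conf"],2)) for d in look_for(l,n)])
o=get_obs();print(o)
E
```

```text
pics
side {'camera_matrix': array([[440.07330221,   0.        , 321.48029366],
       [  0.        , 440.07330221, 196.5598792 ],
       [  0.        ,   0.        ,   1.        ]]), 'R': array([[-0.71509193, -0.69899856, -0.0066739 ],
       [-0.48415586,  0.50214429, -0.71655022],
       [ 0.50421883, -0.50916808, -0.69750358]]), 't': array([0.4727462 , 0.39188251, 1.13651769])}
leaf [([300, 240, 317, 285], 0.83), ([330, 238, 350, 265], 0.71), ([282, 250, 345, 319], 0.68), ([290, 232, 295, 252], 0.64), ([250, 203, 270, 233], 0.35)]
leaf_bore [([300, 241, 318, 282], 0.84), ([330, 240, 342, 263], 0.49), ([285, 248, 344, 318], 0.32)]
hook_stand [([283, 251, 345, 316], 0.59), ([317, 135, 397, 190], 0.3)]
jamb [([368, 165, 418, 250], 0.65)]
leaf_grip [([302, 241, 317, 281], 0.92), ([328, 239, 347, 263], 0.81), ([292, 232, 298, 251], 0.41)]
jamb_bore [([370, 165, 421, 249], 0.85)]
top {'camera_matrix': array([[471.67061807,   0.        , 315.89353483],
       [  0.        , 471.67061807, 198.22313176],
       [  0.        ,   0.        ,   1.        ]]), 'R': array([[ 2.37796657e-02, -9.
[... 528 characters left out ...]
.93)]
{'time': 0.7, 'joint_positions': array([-1.40711467e+00,  8.71386250e-02,  1.37068341e+00,  2.23754831e-05,
        1.68359518e+00, -1.03115614e-01]), 'qvel': array([-4.82533238e-04,  4.96461015e-04, -3.81178890e-04,  1.16350302e-03,
       -1.14234484e-03, -7.05801905e-05]), 'joint_torque': array([ 5.25555042e-04, -3.39903867e+01, -3.02520883e+01,  7.19034229e-02,
        2.36075290e-02,  1.32637717e-05]), 'tool_pos': array([ 0.14499773, -0.53055008,  0.30274788]), 'ee_rot': array([-3.14158860e+00, -1.76798657e-04, -1.30399654e+00]), 'wrist_force': array([-0.49475291, -0.10038719,  0.83614496]), 'wrist_torque': array([0.0335945 , 0.01725295, 0.01808216]), 'width': 0.09364101607230432}
```

Run:
```python
import cv2
for n,(x0,y0,x1,y1) in dict(side=(230,130,440,330),top=(200,180,440,300)).items():
    p=cv2.imread(f"pics/{n}0.png")
    k=min(800/(x1-x0),600/(y1-y0)); k=int(k)
    cv2.imwrite(f"pics/{n}0c.png",cv2.resize(p[y0:y1,x0:x1],None,fx=k,fy=k,interpolation=cv2.INTER_CUBIC)); print(n,k)
```

```text
side 3
top 3
```

View pics/side0.png

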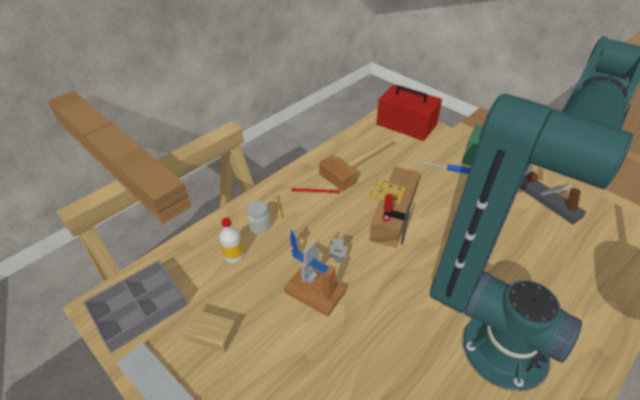

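View pics/top0.png

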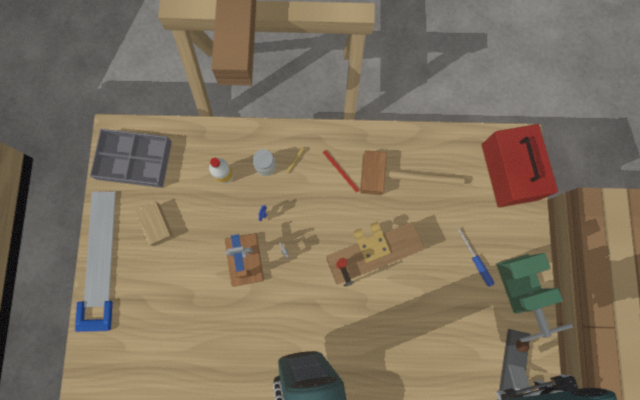

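```bash
sleep 1
```

```text
(no output)
```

View pics/side0c.png

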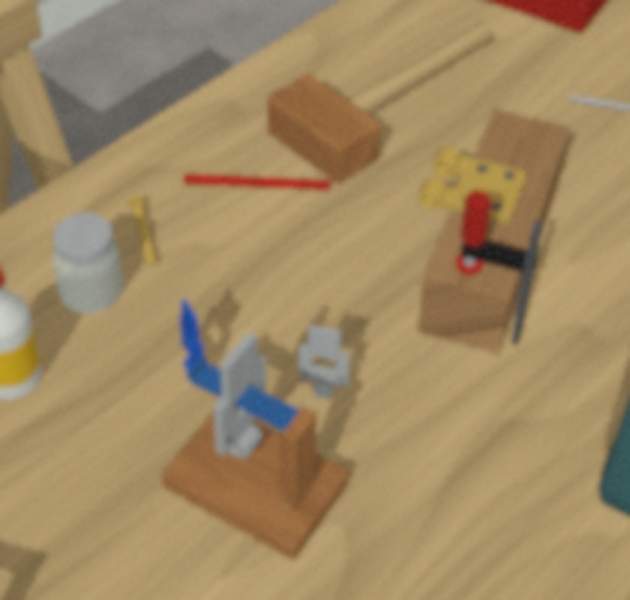

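View pics/top0c.png

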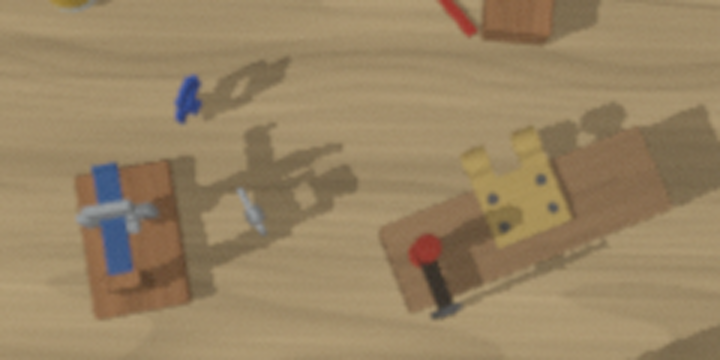

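```bash
cat > h.py <<'E'
import cv2,numpy as np
def zoom(src,dst,x0,y0,x1,y1,k):
    p=cv2.imread(src) if isinstance(src,str) else src
    q=cv2.resize(p[y0:y1,x0:x1],None,fx=k,fy=k,interpolation=cv2.INTER_CUBIC)
    for x in range((x0+9)//10*10,x1,10):
        cv2.putText(q,str(x),(int((x-x0+.5)*k),8),0,.35,(0,0,0),1); cv2.line(q,(int((x-x0+.5)*k),10),(int((x-x0+.5)*k),14),(0,0,0),1)
    for y in range((y0+9)//10*10,y1,10):
        cv2.putText(q,str(y),(0,int((y-y0+.5)*k)+4),0,.35,(0,0,0),1);cv2.line(q,(22,int((y-y0+.5)*k)),(27,int((y-y0+.5)*k)),(0,0,0),1)
    cv2.imwrite(dst,q)
E
python3 - <<'E'
from h import *
zoom("pics/side0.png","pics/a1.png",360,160,425,255,6)
zoom("pics/side0.png","pics/a2.png",275,225,355,320,6)
zoom("pics/top0.png","pics/a3.png",320,215,430,290,7)
zoom("pics/top0.png","pics/a4.png",215,200,295,290,6)
E
```

```text
(no output)
```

View pics/a1.png

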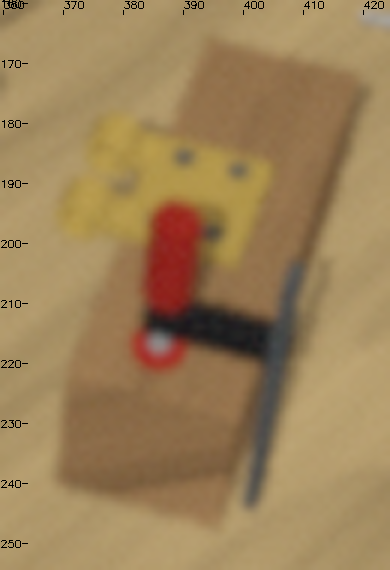

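View pics/a2.png

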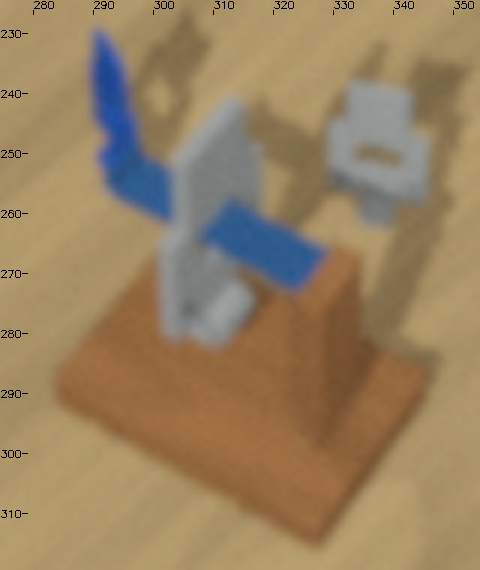

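View pics/a3.png

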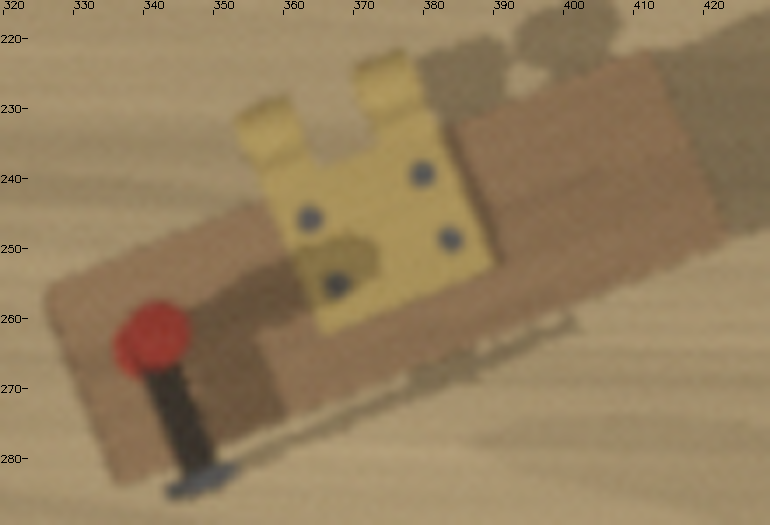

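View pics/a4.png

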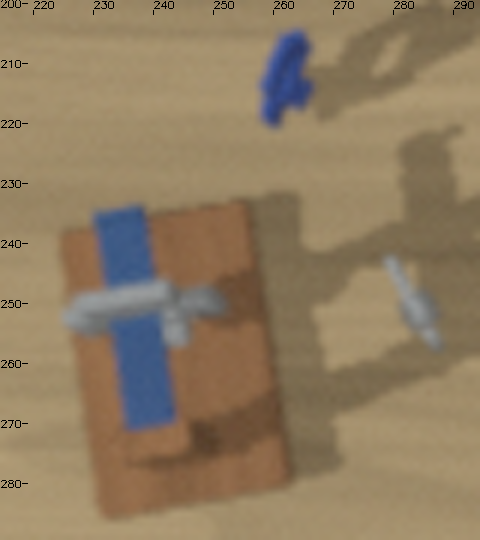

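```bash
cat >> h.py <<'E'
from scipy.optimize import least_squares
def load():
    from bench import get_calibration
    return {n:get_calibration(n) for n in("side","top")}
def proj(c,X):
    Y=np.atleast_2d(X)@c["R"].T+c["t"]; u=Y@c["camera_matrix"].T; return u[:,:2]/u[:,2:]
def Tz(p,X,z0=0):
    x,y,a=p[:3]; c,s=np.cos(a),np.sin(a); X=np.atleast_2d(X)/1000
    return np.c_[x+c*X[:,0]-s*X[:,1], y+s*X[:,0]+c*X[:,1], X[:,2]+z0]
def ray0(c,uv,z):
    d=c["R"].T@np.linalg.inv(c["camera_matrix"])@np.array([*uv,1]); o=-c["R"].T@c["t"]; return o+d*(z-o[2])/d[2]
E
python3 - <<'E'
from h import *
C=load()
for n in C: print(n,-C[n]["R"].T@C[n]["t"])
J={"top":{(-24,140,90):(326,256),(-114,140,90):(337,283.5),(-24,-140,90):(411.5,222),(-114,-140,90):(422,249),
  (0,39,106):(352.5,231.5),(0,-39,106):(380.5,223)},
 "side":{(-24,-140,90):(393.5,166),(-114,-140,90):(418,173)}}
def res(p): return np.concatenate([(proj(C[n],Tz(p,k))[0]-v) for n in J for k,v in J[n].items()])
r=least_squares(res,[.4,-.05,.3]);print(r.x,r.fun.reshape(-1,2).round(1).tolist())
H={"top":{(65,50,25):(225.5,238),(65,-50,25):(255,233),(-85,50,25):(231.5,285.5),(-85,-50,25):(263,280.5)},
   "side":{(65,50,25):(284.5,287),(-85,50,25):(328,311),(-85,-50,25):(346,287)}}
def res(p): return np.concatenate([(proj(C[n],Tz(p,k))[0]-v) for n in H for k,v in H[n].items()])
r=least_squares(res,[.4,.2,0]);print(r.x,r.fun.reshape(-1,2).round(1).tolist())
E
```

```text
side [-0.04526441  0.71234587  1.07668371]
top [ 3.70131758e-01 -1.35481533e-03  1.49483286e+00]
[ 0.56469473 -0.15181543  0.39353555] [[-1.0, -1.7], [-0.8, -0.5], [-0.0, -1.4], [1.5, -0.5], [1.4, 2.4], [-2.3, 1.5], [-0.1, -0.4], [1.1, -1.2]]
[0.48320091 0.21982482 0.19529787] [[-0.9, 0.1], [1.3, -0.3], [-0.4, 0.7], [0.4, 0.0], [-1.3, -0.4], [-0.1, 1.1], [0.9, -1.1]]
```

```bash
cat >> h.py <<'E'
def box(x0,x1,y0,y1,z0,z1):
    P=[(x,y,z) for x in(x0,x1) for y in(y0,y1) for z in(z0,z1)]
    return [(P[i],P[j]) for i in range(8) for j in range(i) if sum(a!=b for a,b in zip(P[i],P[j]))==1]
def cyl(y0,y1,zc,r,n=24):
    a=np.linspace(0,2*np.pi,n+1); out=[]
    for y in(y0,y1): 
        P=[(r*np.cos(t),y,zc+r*np.sin(t)) for t in a]; out+=list(zip(P[:-1],P[1:]))
    return out+[((r*np.cos(t),y0,zc+r*np.sin(t)),(r*np.cos(t),y1,zc+r*np.sin(t))) for t in a[::3]]
JAMB=box(-114,-24,-140,140,0,90)+cyl(15,39,94,14)+cyl(-39,-15,94,14)
HOOK=box(-85,65,-50,50,0,25)+box(-66,-50,-18,18,25,137)+box(-50,53,-12,12,132,137)
LEAF=cyl(-12,12,0,14,12)+box(-4,4,-35,35,18,85)+box(-4,4,-18,18,45,75)+box(-4,4,-22,22,85,130)
def overlay(img,c,items,dst,x0,y0,x1,y1,k):
    q=cv2.resize(img[y0:y1,x0:x1],None,fx=k,fy=k,interpolation=cv2.INTER_CUBIC)
    for segs,f,col in items:
        A=proj(c,f(np.array([s[0] for s in segs],float)));B=proj(c,f(np.array([s[1] for s in segs],float)))
        for a,b in zip(A,B):
            cv2.line(q,tuple(int(v) for v in (a-(x0,y0)+.5)*k),tuple(int(v) for v in (b-(x0,y0)+.5)*k),col,1,cv2.LINE_AA)
    cv2.imwrite(dst,q)
E
python3 - <<'E'
from h import *
C=load(); pj=[ 0.5647,-0.1518,0.3935]; ph=[.4832,.2198,.1953]
it=[(JAMB,lambda X:Tz(pj,X),(255,255,0)),(HOOK,lambda X:Tz(ph,X),(0,255,0))]
S=cv2.imread("pics/side0.png");T=cv2.imread("pics/top0.png")
overlay(S,C["side"],it,"pics/b1.png",360,160,425,255,6)
overlay(S,C["side"],it,"pics/b2.png",275,225,355,320,6)
overlay(T,C["top"],it,"pics/b3.png",320,215,430,290,7)
overlay(T,C["top"],it,"pics/b4.png",215,200,295,290,6)
E
```

```text
(no output)
```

View pics/b1.png

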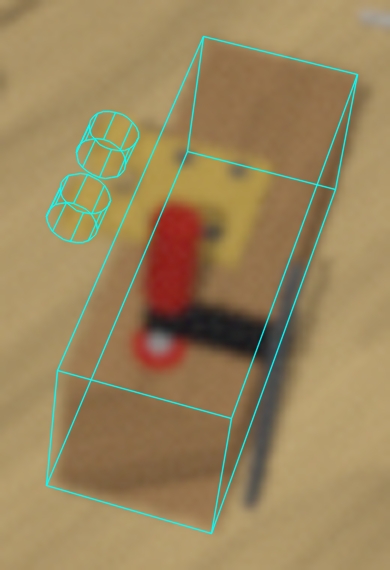

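View pics/b2.png

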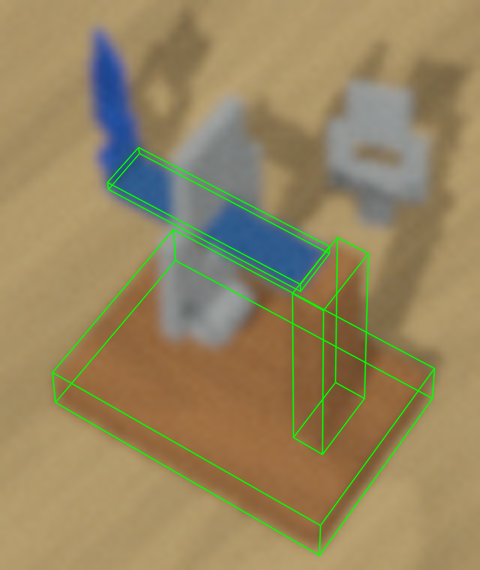

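View pics/b3.png

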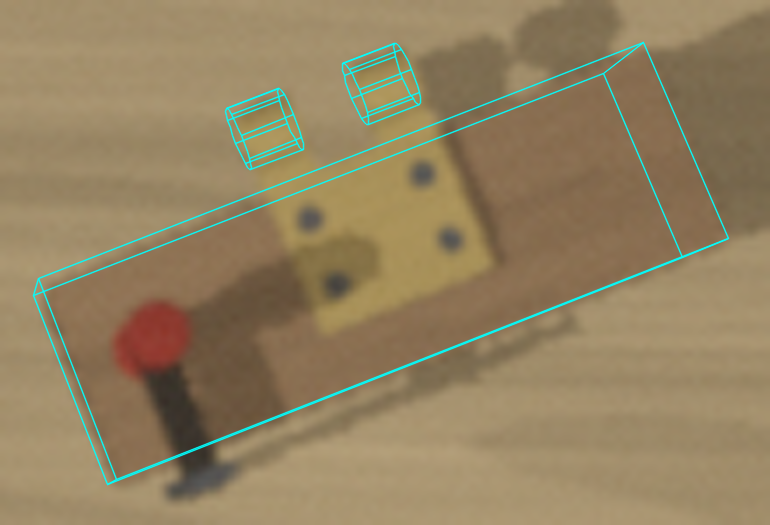

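View pics/b4.png

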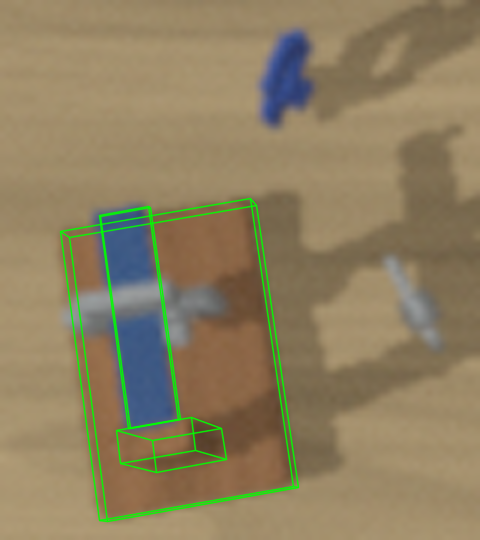

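```bash
cat >> h.py <<'E'
def L(a,b,n=25): 
    a=np.array(a,float);b=np.array(b,float); return a+(b-a)*np.linspace(0,1,n)[:,None]
def arcs(y,zc,r,a0,a1,n=15):
    a=np.radians(np.linspace(a0,a1,n)); return np.c_[r*np.cos(a),0*a+y,zc+r*np.sin(a)]
def sil(c,f,y0,y1,zc,r,side,n=12):
    # tangent line of a y-axis cylinder; side=+1 -> +x silhouette, -1 -> -x
    cam=-c["R"].T@c["t"]; B=f(np.array([[0,0,zc],[1000,0,zc],[0,0,zc+1000]])); d=cam-B[0]
    dx,dz=d@(B[1]-B[0]),d@(B[2]-B[0]); D=np.hypot(dx,dz); t=np.arctan2(dz,dx)-side*np.arccos(r/1000/D)
    return L((r*np.cos(t),y0,zc+r*np.sin(t)),(r*np.cos(t),y1,zc+r*np.sin(t)),n)
def edgefit(imgs,C,edges,f,p0,W=4,it=12,free=None,verbose=True,chan=None):
    """edges: {cam:[callable(c,fp)->pts Nx3 or array]}"""
    p=np.array(p0,float); free=list(range(len(p))) if free is None else free
    G={}
    for n in imgs:
        G[n]=[cv2.GaussianBlur(imgs[n].astype(np.float32),(0,0),.8)]
    def sample(n,uv): return cv2.remap(G[n][0],uv[...,0].astype(np.float32),uv[...,1].astype(np.float32),cv2.INTER_CUBIC)
    s=np.arange(-W,W+.01,.25)
    for k in range(it):
        tg=[]
        for n in edges:
            for ei,e in enumerate(edges[n]):
                P=e(C[n],lambda X:f(p,X)) if callable(e) else e
                uv=proj(C[n],f(p,P)); t=np.gradient(uv,axis=0); t/=np.linalg.norm(t,axis=1)[:,None]+1e-9; nn=np.c_[-t[:,1],t[:,0]]
                g=sample(n,uv[:,None]+s[None,:,None]*nn[:,None])
                d=np.linalg.norm(np.gradient(g,axis=1),axis=2).mean(0)*np.exp(-(s/W)**2)  # edge-averaged
                i=int(d[1:-1].argmax())+1; q=d[i-1:i+2]; den=q[0]-2*q[1]+q[2]
                off=s[i]+(.25*.5*(q[0]-q[2])/den if den else 0)
                tg.append((n,ei,P,uv+off*nn,nn,off,d[i]))
        def res(x):
            pp=p.copy();pp[free]=x
            return np.concatenate([((proj(C[n],f(pp,P))-T)*N).sum(1) for n,_,P,T,N,_,_ in tg])
        r=least_squares(res,p[free],loss="soft_l1",f_scale=.4); p[free]=r.x
    if verbose:
        for n,ei,P,T,N,off,m in tg: print(n,ei,"off %.2f mag %.1f"%(((proj(C[n],f(p,P))-T)*N).sum(1).mean(),m))
    return p
def jedges(c_only=None):
    E={"top":[L((-24,60,90),(-24,135,90)),L((-24,-60,90),(-24,-135,90)),L((-114,40,90),(-114,-135,90)),
       L((-110,-140,90),(-28,-140,90)),L((-110,140,0),(-28,140,0)),
       arcs(39,94,14,50,110),arcs(15,94,14,50,110),arcs(-15,94,14,50,110),arcs(-39,94,14,50,110),
       lambda c,f:sil(c,f,18,36,94,14,1),lambda c,f:sil(c,f,-36,-18,94,14,1)],
     "side":[L((-24,-60,90),(-24,-135,90)),L((-110,-140,90),(-28,-140,90)),L((-24,140,10),(-24,140,80)),L((-110,140,0),(-28,140,0)),
       arcs(39,94,14,40,150),lambda c,f:sil(c,f,-36,-18,94,14,1),lambda c,f:sil(c,f,18,36,94,14,1)]}
    return E if c_only is None else {c_only:E[c_only]}
E
python3 - <<'E'
from h import *
C=load(); I={n:cv2.imread(f"pics/{n}0.png") for n in C}
f=lambda p,X:Tz(p,X)
P={}
for k in("top","side",None):
    print(k); P[k]=edgefit(I,C,jedges(k),f,[.560,-.153,.385]); print(P[k])
it=[(JAMB,lambda X:Tz(P[None],X),(255,255,0))]
overlay(I["side"],C["side"],it,"pics/c1.png",360,160,425,255,6)
overlay(I["top"],C["top"],it,"pics/c3.png",320,215,430,290,7)
E
```

```text
top
top 0 off 0.07 mag 4.1
top 1 off -0.19 mag 2.4
top 2 off 0.11 mag 3.2
top 3 off 0.21 mag 1.5
top 4 off -0.30 mag 6.0
top 5 off -0.34 mag 2.0
top 6 off 0.38 mag 2.5
top 7 off -0.52 mag 2.1
top 8 off 0.26 mag 3.7
top 9 off -0.10 mag 4.1
top 10 off -0.19 mag 4.2
[ 0.56271165 -0.15297634  0.39956128]
side
side 0 off -0.03 mag 3.9
side 1 off 0.61 mag 4.4
side 2 off -0.11 mag 5.4
side 3 off -0.03 mag 5.2
side 4 off 2.86 mag 0.9
side 5 off -0.13 mag 2.4
side 6 off -0.20 mag 3.2
[ 0.56314034 -0.15633911  0.395081  ]
None
top 0 off -0.14 mag 4.1
top 1 off -0.14 mag 2.4
top 2 off 0.22 mag 3.2
top 3 off 0.31 mag 1.5
top 4 off -0.28 mag 6.0
top 5 off -0.35 mag 2.0
top 6 off 0.29 mag 2.5
top 7 off -0.63 mag 2.1
top 8 off 0.23 mag 3.7
top 9 off -0.26 mag 4.1
top 10 off -0.34 mag 4.1
side 0 off -0.26 mag 3.9
side 1 off 0.15 mag 4.5
side 2 off -0.22 mag 5.6
side 3 off -0.61 mag 5.1
side 4 off -0.29 mag 0.7
side 5 off 0.22 mag 2.4
side 6 off -0.05 mag 3.2
[ 0.56233835 -0.15326273  0.4014722 ]
```

View pics/c1.png

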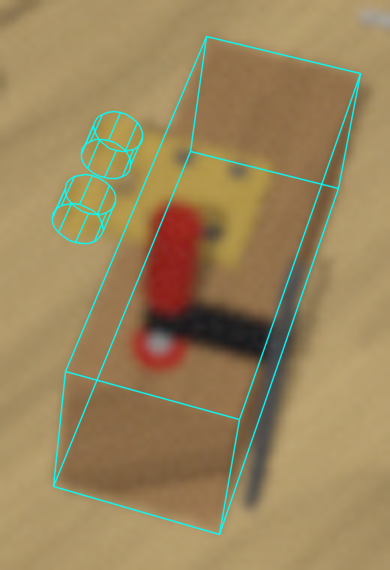

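View pics/c3.png

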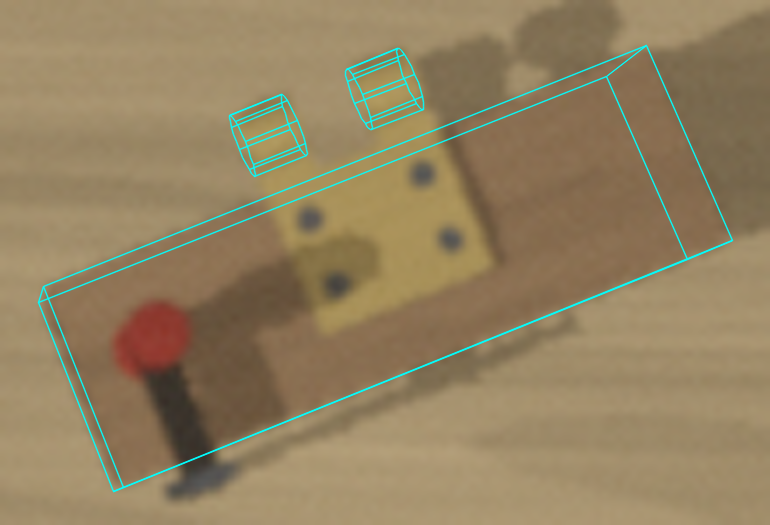

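```bash
cat >> h.py <<'E'
def hedges(k=None):
    E={"top":[L((65,-10,25),(65,-45,25)),L((60,50,25),(-80,50,25)),L((60,-50,25),(-80,-50,25)),L((-85,45,25),(-85,-45,25)),
      L((45,12,137),(20,12,137)),L((-10,12,137),(-45,12,137)),L((-10,-12,137),(-45,-12,137)),L((45,-12,137),(20,-12,137))],
     "side":[L((55,50,25),(-80,50,25)),L((-85,45,0),(-85,-45,0)),L((55,50,0),(-80,50,0)),L((-20,12,137),(-45,12,137)),L((-20,-12,137),(-45,-12,137)),L((-66,18,120),(-66,18,35))]}
    return E if k is None else {k:E[k]}
def ledges(k=None):
    E={"top":[L((4,-20,130),(4,20,130)),L((-4,-20,130),(-4,20,130)),L((0,22,130),(0,22,90)),L((4,25,85),(4,34,85))],
     "side":[L((-4,22,128),(-4,22,88)),L((-4,34,85),(-4,24,85)),L((-4,35,85),(-4,35,20)),L((4,35,85),(4,35,20)),L((4,20,130),(4,-20,130)),L((4,-22,128),(4,-22,95))]}
    return E if k is None else {k:E[k]}
E
python3 - <<'E'
from h import *
C=load(); I={n:cv2.imread(f"pics/{n}0.png") for n in C}
f=lambda p,X:Tz(p,X); fl=lambda p,X:Tz(p,X,.062)
for k in("top","side",None):
    print(k); P=edgefit(I,C,hedges(k),f,[.4832,.2198,.175],W=3,verbose=k is None); print(P)
s=Tz(P,(12,0,0))[0];print("seat",s)
for k in("top","side",None):
    Q=edgefit(I,C,ledges(k),fl,[s[0],s[1],P[2]],W=3,verbose=k is None); print("leaf",k,Q)
it=[(HOOK,lambda X:Tz(P,X),(0,255,0)),(LEAF,lambda X:fl(Q,X),(0,0,255))]
overlay(I["side"],C["side"],it,"pics/d1.png",275,225,355,320,6)
overlay(I["top"],C["top"],it,"pics/d2.png",215,220,275,290,8)
E
```

```text
top
[0.48291909 0.22098361 0.21657679]
side
[0.48299119 0.2248776  0.24376398]
None
top 0 off 0.31 mag 5.3
top 1 off 0.07 mag 4.8
top 2 off 0.91 mag 3.3
top 3 off -0.47 mag 6.1
top 4 off 0.02 mag 9.4
top 5 off 0.08 mag 9.5
top 6 off 0.05 mag 8.9
top 7 off -0.04 mag 9.1
side 0 off -2.70 mag 2.2
side 1 off 0.11 mag 8.2
side 2 off 0.53 mag 6.2
side 3 off -0.64 mag 7.6
side 4 off -0.18 mag 9.5
side 5 off 0.05 mag 2.0
[0.48338153 0.2215253  0.20014625]
seat [0.49514198 0.22391106 0.        ]
leaf top [0.49471306 0.212418   0.11637569]
leaf side [0.49422291 0.22423375 0.18839305]
top 0 off 1.92 mag 5.5
top 1 off -0.40 mag 8.5
top 2 off 0.51 mag 4.5
top 3 off 0.69 mag 4.3
side 0 off -0.30 mag 7.9
side 1 off 0.38 mag 3.9
side 2 off -0.26 mag 6.8
side 3 off 1.70 mag 4.4
side 4 off -0.80 mag 4.0
side 5 off -0.31 mag 2.7
leaf None [0.49576683 0.22228643 0.1921212 ]
```

View pics/d1.png

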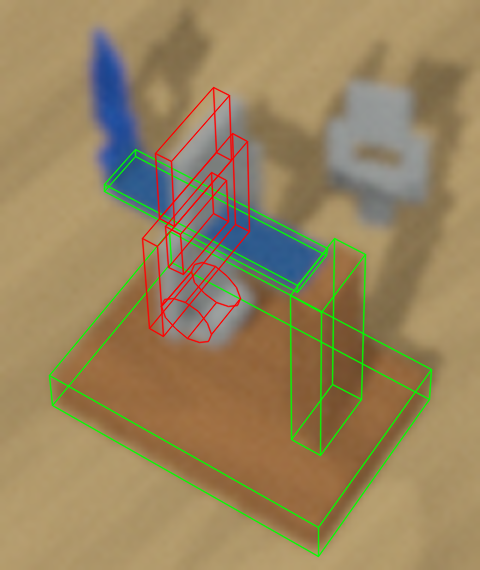

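View pics/d2.png

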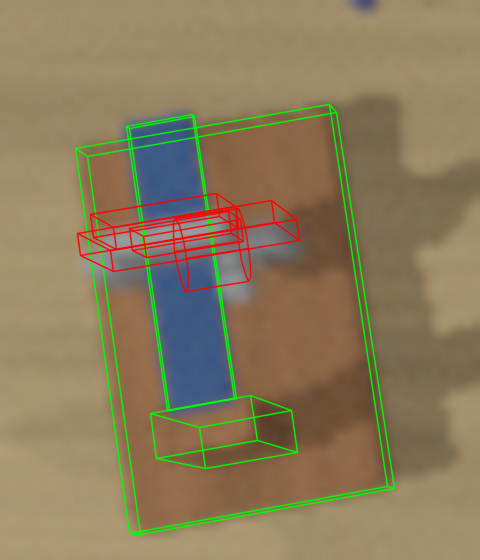

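Run:
```python
from h import *
C=load(); I={n:cv2.imread(f"pics/{n}0.png") for n in C}
f=lambda p,X:Tz(p,X); fl=lambda p,X:Tz(p,X,.062)
for k in("top","side",None):
    for g in ([.490,.2215,.19],[.4885,.220,.17]):
        Q=edgefit(I,C,ledges(k),fl,g,W=2,verbose=k is None); print("leaf",k,Q)
P=[.4825,.2215,.2]
it=[(LEAF,lambda X:fl(Q,X),(0,0,255))]
overlay(I["side"],C["side"],it,"pics/e1.png",275,225,355,320,6)
overlay(I["top"],C["top"],it,"pics/e2.png",215,220,275,290,8)
```

```text
leaf top [ 0.48847146  0.18674739 -0.17382705]
leaf top [ 0.48868028  0.19034363 -0.18652353]
leaf side [0.48690332 0.22732179 0.12313272]
leaf side [0.48825897 0.21806661 0.14336082]
top 0 off -0.17 mag 8.0
top 1 off 0.03 mag 5.4
top 2 off 0.13 mag 2.3
top 3 off 0.32 mag 2.8
side 0 off -0.83 mag 5.4
side 1 off -0.34 mag 2.7
side 2 off -0.47 mag 6.1
side 3 off 0.95 mag 4.5
side 4 off 0.22 mag 4.8
side 5 off 0.24 mag 2.3
leaf None [0.48779715 0.22612519 0.14675318]
top 0 off -0.12 mag 8.4
top 1 off 0.11 mag 5.7
top 2 off -0.19 mag 2.5
top 3 off -1.03 mag 5.2
side 0 off 0.00 mag 3.0
side 1 off -0.52 mag 4.1
side 2 off 0.31 mag 3.1
side 3 off -0.30 mag 6.4
side 4 off 0.25 mag 4.5
side 5 off 0.15 mag 3.4
leaf None [0.48924359 0.21718551 0.13302938]
```

View pics/e1.png

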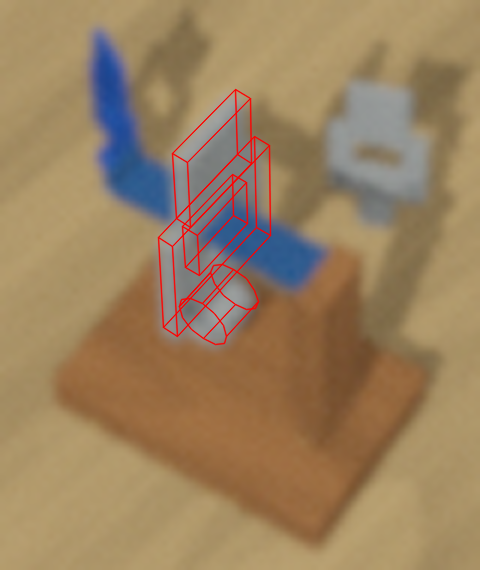

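View pics/e2.png

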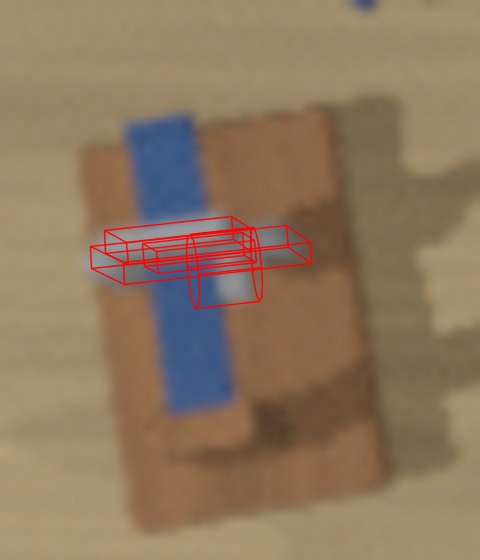

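jog_arm(moves=[[0,0,0.08,17,38,4,94],[0,0,0.08,17,38,4,94],[0,0,0.08,17,38,4,94],[0,0,0.08,17,38,4,94],[0,0,0.08,17,38,4,94],[0,0,0.08,17,38,4,94],[0,0,0.08,17,38,4,94],[0,0,0.08,17,38,4,94],[0,0,0.08,17,38,4,94],[0,0,0.08,17,38,4,94]])

```text
time: 1.95
tool_pos: [0.3152, -0.1493, 0.3431]
ee_rot: [3.142, -0.001, -0.502]
wrist_force: [0.1, -0.2, 0.2]
width: 0.094
```

jog_arm(moves=[[0,0,0.07,17,37,0,94],[0,0,0.07,17,37,0,94],[0,0,0.07,17,37,0,94],[0,0,0.07,17,37,0,94],[0,0,0.07,17,37,0,94],[0,0,0.07,17,37,0,94],[0,0,0.07,17,37,0,94],[0,0,0.07,17,37,0,94],[0,0,0.07,17,37,0,94],[0,0,0.06,20,37,0,94],[0,0,0,0,0,0,94]])

```text
time: 3.32
tool_pos: [0.4885, 0.2214, 0.3416]
ee_rot: [-3.142, 0.002, 0.189]
wrist_force: [0.3, -1.0, -0.4]
width: 0.0941
```

Run:
```python
from bench import *
from h import *
C=load();o=get_obs();print(o["tool_pos"],o["ee_rot"])
I={n:snapshot(n)[:,:,::-1].copy() for n in C}
for n in I: cv2.imwrite(f"pics/f_{n}.png",I[n])
Q=[.4885,.2205,.19]
t=o["tool_pos"]
it=[(LEAF,lambda X:Tz(Q,X,.062),(0,0,255)),(box(-8,8,-8,8,-97,0),lambda X:Tz([t[0],t[1],o["ee_rot"][2]],X,t[2]),(255,255,0))]
overlay(I["side"],C["side"],it,"pics/f1.png",260,180,360,310,5)
overlay(I["top"],C["top"],it,"pics/f2.png",190,190,290,290,6)
```

```text
[0.48852839 0.22136088 0.34156886] [-3.14153122e+00  1.68012221e-03  1.88991227e-01]
```

View pics/f1.png

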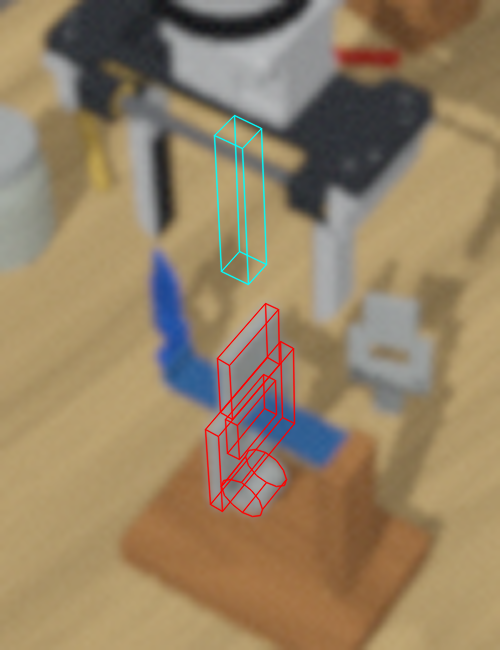

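View pics/f2.png

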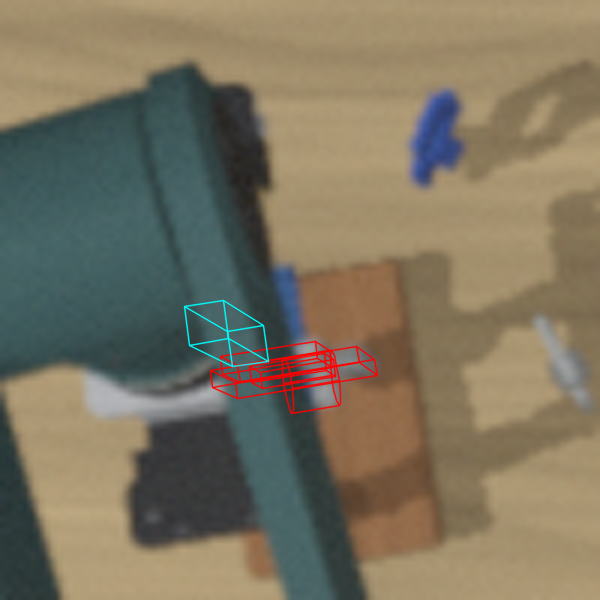

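jog_arm(moves=[[0,0,0,0,0,-23,94],[0,0,0,0,0,-23,94],[0,0,0,0,0,-23,94],[0,0,0,0,0,-22,94],[0,0,0,0,0,0,94]])

```text
time: 4.05
tool_pos: [0.4869, 0.218, 0.2502]
ee_rot: [3.141, 0.004, 0.184]
wrist_force: [1.1, -1.0, -0.4]
width: 0.0939
```

Run:
```python
from bench import *
from h import *
C=load();o=get_obs();print(o["tool_pos"],o["ee_rot"],o["wrist_force"])
I={"side":snapshot("side")[:,:,::-1].copy()}
overlay(I["side"],C["side"],[(LEAF,lambda X:Tz([.4885,.2205,.19],X,.062),(0,0,255))],"pics/g1.png",260,180,360,310,5)
```

```text
[0.48685097 0.21802334 0.25021177] [3.14080196 0.00365203 0.18425544] [ 1.10757875 -1.00926963 -0.39923447]
```

View pics/g1.png

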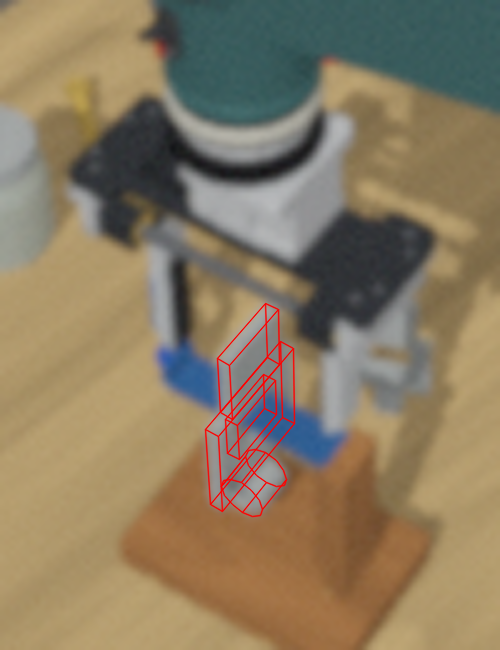

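jog_arm(moves=[[0,0,0.005,1,2.5,0,94],[0,0,0,0,0,0,30],[0,0,0,0,0,0,30],[0,0,0,0,0,0,30],[0,0,0,0,0,0,20],[0,0,0,0,0,0,20]])

```text
time: 4.85
tool_pos: [0.489, 0.2219, 0.2516]
ee_rot: [3.142, 0.0, 0.191]
wrist_force: [0.4, 0.1, 0.6]
width: 0.0475
```

jog_arm(moves=[[0,0,0,0,0,0,14],[0,0,0,0,0,0,10],[0,0,0,0,0,0,4],[0,0,0,0,0,0,0],[0,0,0,0,0,0,0]])

```text
time: 5.48
tool_pos: [0.4888, 0.2219, 0.2517]
ee_rot: [3.142, 0.0, 0.191]
wrist_force: [-0.5, -0.6, 0.7]
width: 0.008
```

Run:
```python
from bench import *
from h import *
C=load();o=get_obs();print(o)
I={"side":snapshot("side")[:,:,::-1].copy()}
o=get_obs();print(o["tool_pos"],o["ee_rot"],o["wrist_force"])
cv2.imwrite("pics/h_side.png",I["side"])
zoom(I["side"],"pics/h1.png",260,180,360,310,5)
```

```text
{'time': 5.475, 'joint_positions': array([3.20496427e-01, 7.37574789e-02, 1.48610010e+00, 3.55892638e-05,
       1.58222486e+00, 1.29508093e-01]), 'qvel': array([-7.27827094e-05, -6.37759122e-04,  5.32849530e-05, -4.15127981e-04,
       -1.27363616e-03,  1.23495347e-03]), 'joint_torque': array([-9.85557237e-02, -3.27286720e+01, -2.99957532e+01,  4.24492545e-02,
       -3.27185802e-01, -3.24990200e-03]), 'tool_pos': array([0.48881728, 0.22190448, 0.25171737]), 'ee_rot': array([3.14156469e+00, 4.90280134e-04, 1.90988725e-01]), 'wrist_force': array([-0.54736047, -0.57438401,  0.6948865 ]), 'wrist_torque': array([-0.11586262,  0.12833805,  0.00927237]), 'width': 0.007954954102446154}
[0.48881292 0.22191691 0.25173296] [3.14158188e+00 4.30555563e-04 1.91028719e-01] [-0.19142675  0.57118543  0.33761902]
```

View pics/h1.png

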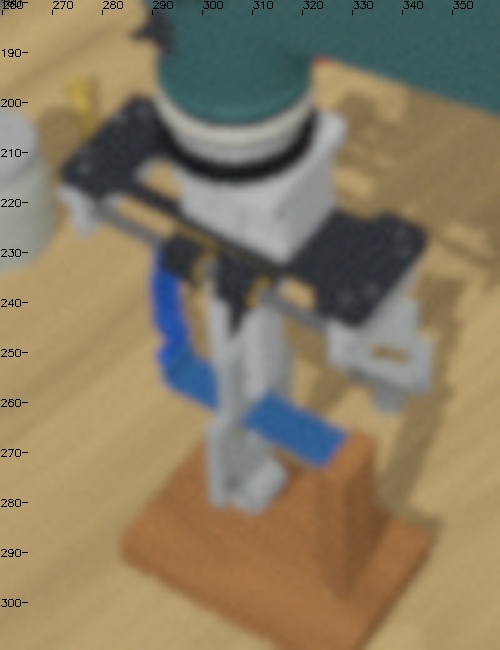

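Run:
```python
from h import *
C=load()
for nm,a,b in (("blue top",(262.5,206),(291.5,230.5)),("blue bottom",(261,219),(293,252)),("grey top",(281,246),(337,239))):
    K=[C[n]["camera_matrix"]@np.c_[C[n]["R"],C[n]["t"]] for n in("top","side")]
    X=cv2.triangulatePoints(K[0],K[1],np.array(a,float).reshape(2,1),np.array(b,float).reshape(2,1)); X=X[:3,0]/X[3]
    print(nm,X,[proj(C[n],X)[0].round(1) for n in("top","side")])
```

```text
blue top [0.62910399 0.15982809 0.09326916] [array([262.6, 206.1]), array([291.4, 230.5])]
blue bottom [0.60446114 0.17376595 0.02355859] [array([260.1, 217.7]), array([294.8, 252.4])]
grey top [0.5067188  0.09729135 0.10261535] [array([281.5, 246.8]), array([335.9, 238.8])]
```

jog_arm(moves=[[0,0,0,0,0,5,0],[0,0,0,0,0,5,0],[0,0,0,0,0,5.5,0],[0,0,0,0,0,0,0],[0,0,0,0,0,0,0]])

```text
time: 6.15
tool_pos: [0.489, 0.2219, 0.2671]
ee_rot: [3.142, 0.0, 0.191]
wrist_force: [-0.8, 0.7, -4.3]
width: 0.0075
```

Run:
```python
from bench import *
from h import *
I={"side":snapshot("side")[:,:,::-1].copy()}
o=get_obs();print(o["tool_pos"],o["ee_rot"],o["wrist_force"],o["wrist_torque"],o["width"])
cv2.imwrite("pics/i_side.png",I["side"])
zoom(I["side"],"pics/i1.png",260,180,360,310,5)
```

```text
[0.48891442 0.22192155 0.26696996] [3.14153466e+00 3.53392578e-04 1.90973836e-01] [-0.53478114  0.77145379 -3.81764974] [-0.01037436 -0.09143     0.02626548] 0.007734520713098769
```

View pics/i1.png

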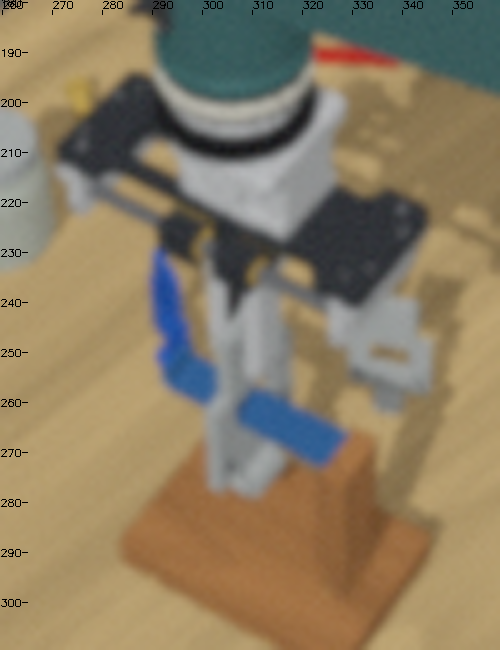

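jog_arm(moves=[[0,0,0,8,1.6,0,0],[0,0,0,12,2.4,0,0],[0,0,0,12,2.4,0,0],[0,0,0,12,2.4,0,0],[0,0,0,12,2.4,0,0],[0,0,0,10,2,0,0],[0,0,0,0,0,0,0]])

```text
time: 7.08
tool_pos: [0.5557, 0.2352, 0.2669]
ee_rot: [3.142, 0.0, 0.191]
wrist_force: [-0.4, -0.0, -4.0]
width: 0.0076
```

Run:
```python
from bench import *
from h import *
I={n:snapshot(n)[:,:,::-1].copy() for n in("side","top")}
o=get_obs();print(o["tool_pos"],o["ee_rot"],o["wrist_force"],o["wrist_torque"],o["width"])
zoom(I["side"],"pics/j1.png",260,180,360,310,5)
zoom(I["top"],"pics/j2.png",190,180,290,290,6)
```

```text
[0.5549046  0.23514572 0.26706056] [3.14156207e+00 6.52491575e-04 1.91025252e-01] [-0.28640321  0.01521169 -3.83945743] [ 0.02430058 -0.12219251  0.00193182] 0.00765084875800584
```

View pics/j1.png

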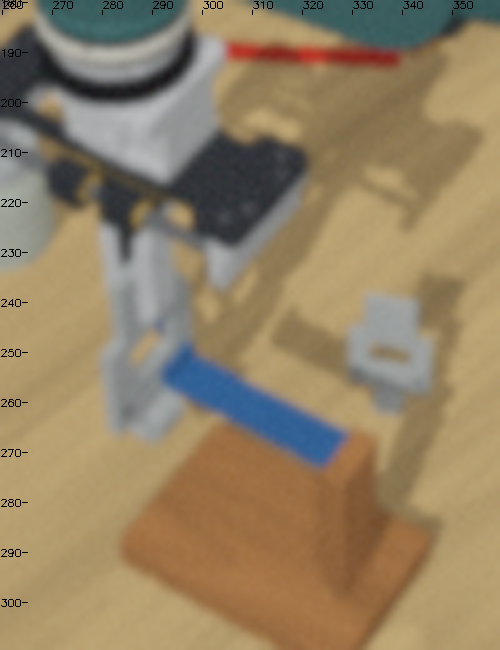

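View pics/j2.png

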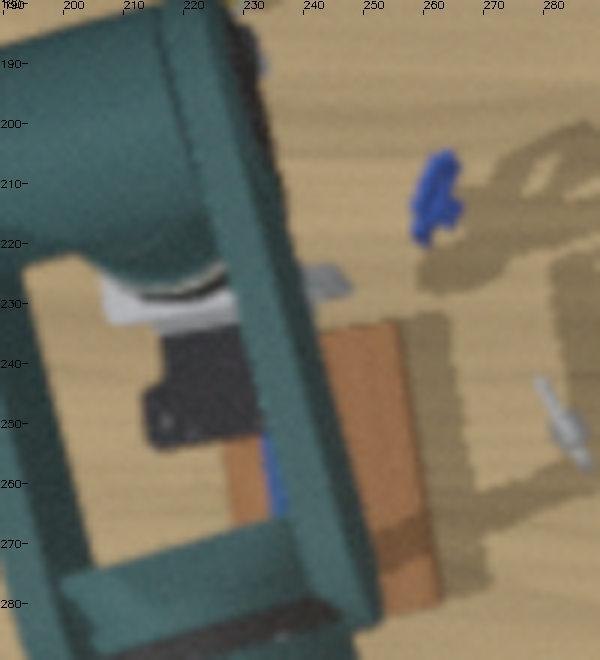

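jog_arm(moves=[[0,0,0,0,0,25,0],[0,0,0,0,0,35,0],[0,0,0,0,0,35,0],[0,0,0.02,1,-20,18,0],[0,0,0.03,1,-40,0,0],[0,0,0.03,1,-45,0,0],[0,0,0.03,1,-45,0,0],[0,0,0.03,1,-45,0,0],[0,0,0.03,1,-45,0,0],[0,0,0.03,1,-45,0,0],[0,0,0.01,1,-35,0,0],[0,0,0,0,-25,0,0]])

```text
time: 8.68
tool_pos: [0.5624, -0.1113, 0.3804]
ee_rot: [3.141, 0.0, 0.4]
wrist_force: [-0.0, -0.1, -5.5]
width: 0.0079
```

jog_arm(moves=[[0,0,0,0,-25,0,0],[0,0,0,0,-18,-10,0],[0,0,0,0,0,-10,0],[0,0,0,0,0,0,0],[0,0,0,0,0,0,0]])

```text
time: 9.3
tool_pos: [0.563, -0.1519, 0.3602]
ee_rot: [-3.141, -0.0, 0.402]
wrist_force: [0.6, -0.5, -4.3]
width: 0.0082
```

Run:
```python
from bench import *
from h import *
C=load()
I={n:snapshot(n)[:,:,::-1].copy() for n in("side","top")}
for n in I: cv2.imwrite(f"pics/k_{n}.png",I[n])
o=get_obs();print(o["tool_pos"],o["ee_rot"],o["wrist_force"],o["wrist_torque"],o["width"])
t=o["tool_pos"];q=[t[0],t[1],o["ee_rot"][2]]
it=[(JAMB,lambda X:Tz([.5625,-.154,.4],X),(255,255,0)),(LEAF,lambda X:Tz(q,X,t[2]-.1897),(0,0,255))]
overlay(I["side"],C["side"],it,"pics/k1.png",340,130,430,255,5)
zoom(I["side"],"pics/k3.png",340,130,430,255,5)
zoom(I["top"],"pics/k2.png",310,180,430,290,6)
```

```text
[ 0.56317998 -0.15205833  0.36078505] [ 3.14108724e+00 -9.12639665e-04  4.02239194e-01] [-0.59124047  0.16840071 -3.86659799] [-0.0065299  -0.11235291 -0.03449548] 0.00821719980593376
```

View pics/k1.png

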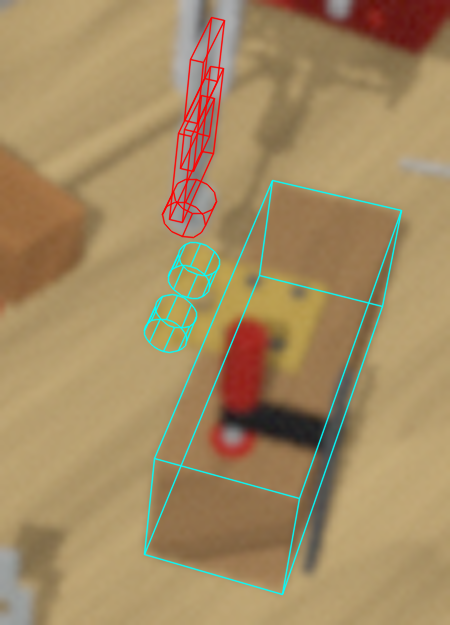

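View pics/k3.png

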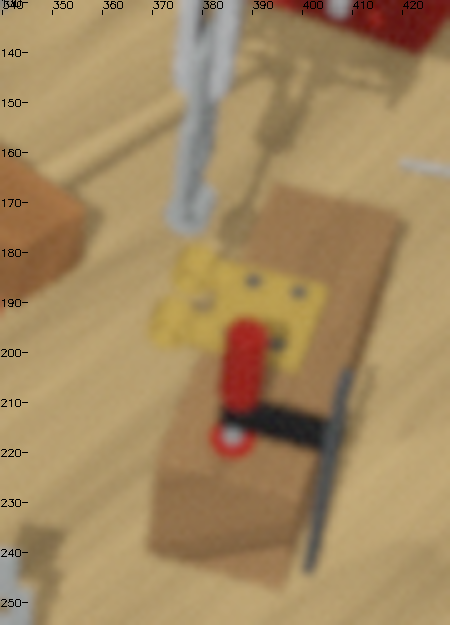

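View pics/k2.png

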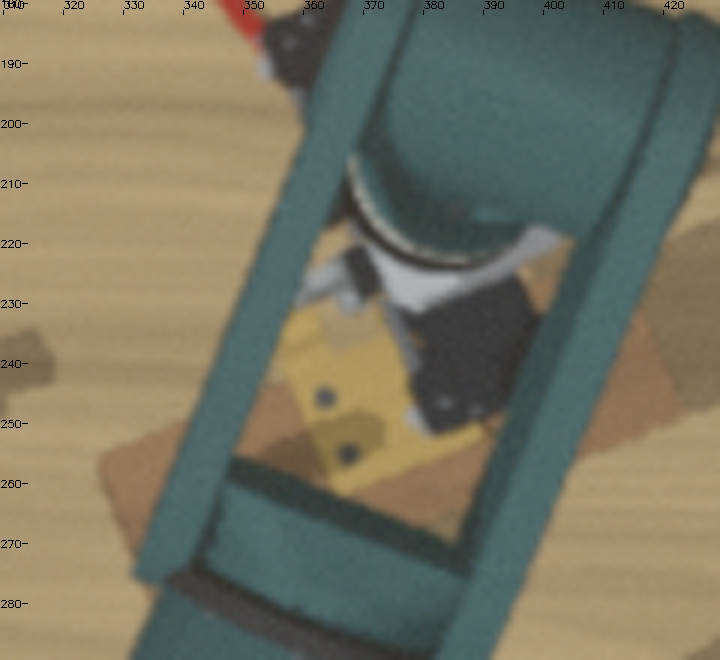

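Run:
```python
from bench import *
from h import *
S=np.mean([snapshot("side").astype(np.float32) for _ in range(8)],0)[:,:,::-1]
np.save("S1.npy",S); o=get_obs();print(o["tool_pos"],o["ee_rot"])
zoom(S.astype(np.uint8),"pics/l1.png",360,160,410,210,14)
```

```text
[ 0.56301353 -0.15283923  0.36027627] [ 3.14150342e+00 -1.55530867e-04  4.01014881e-01]
```

View pics/l1.png

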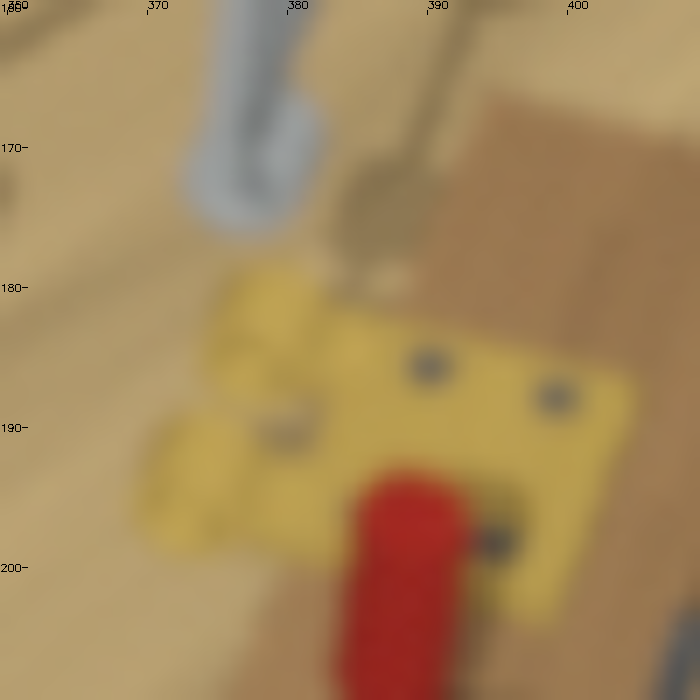

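```bash
cat > fit2.py <<'E'
from h import *
def jb():
    return {"side":[lambda c,f:sil(c,f,17,37,94,14,1),lambda c,f:sil(c,f,-37,-17,94,14,1),arcs(39,94,14,-100,-10),arcs(-39,94,14,30,120),arcs(15,94,14,30,100)]}
def lf():
    return {"side":[lambda c,f:sil(c,f,-10,10,0,14,1),arcs(12,0,14,-100,-10),lambda c,f:sil(c,f,-10,0,0,14,-1),L((4,35,60),(4,35,25))]}
if __name__=="__main__":
    C=load(); S=np.load("S1.npy")
    I={"side":S}
    P=edgefit(I,C,jb(),lambda p,X:Tz([p[0],p[1],.401],X),[.561,-.154],W=2); print("jamb",P)
    P2=edgefit(I,C,jb(),lambda p,X:Tz([p[0],p[1],.401],X),[.557,-.157],W=2,verbose=False); print("jamb",P2)
    z=.3603-.1897
    Q=edgefit(I,C,lf(),lambda p,X:Tz([p[0],p[1],.401],X,z),[.563,-.1528],W=2); print("leaf",Q)
    it=[(JAMB,lambda X:Tz([*P,.401],X),(255,255,0)),(LEAF,lambda X:Tz([*Q,.401],X,z),(0,0,255))]
    overlay(S.astype(np.uint8),C["side"],it,"pics/m1.png",360,150,410,210,10)
E
python3 fit2.py
```

```text
side 0 off -0.19 mag 3.2
side 1 off -0.06 mag 2.6
side 2 off -0.23 mag 2.5
side 3 off 0.05 mag 3.1
side 4 off -0.40 mag 1.9
jamb [ 0.5620667  -0.15476745]
jamb [ 0.56204312 -0.1548158 ]
side 0 off 0.17 mag 4.0
side 1 off -0.05 mag 4.5
side 2 off -0.00 mag 4.5
side 3 off -0.09 mag 4.1
leaf [ 0.56541445 -0.15517179]
```

View pics/m1.png

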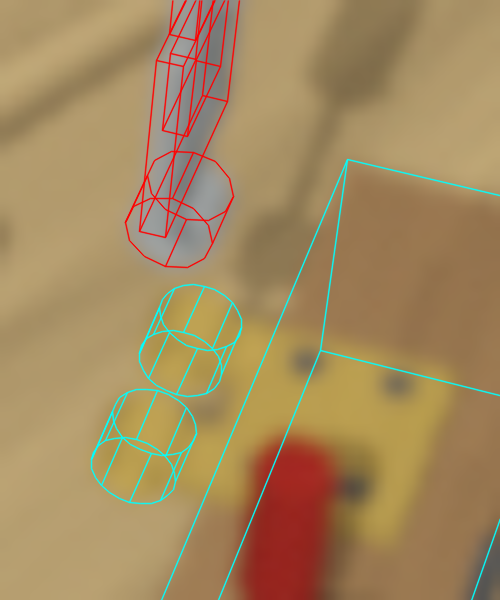

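jog_arm(moves=[[0,0,0,-3,0.4,-8,0],[0,0,0,0,0,-12,0],[0,0,0,0,0,-12,0],[0,0,0,0,0,-8,0],[0,0,0,0,0,-3.5,0],[0,0,0,0,0,0,0],[0,0,0,0,0,0,0]])

```text
time: 10.68
tool_pos: [0.5602, -0.1525, 0.3173]
ee_rot: [3.141, -0.001, 0.401]
wrist_force: [-0.7, 0.5, -3.6]
width: 0.008
```

Run:
```python
from bench import *
from fit2 import *
C=load()
S=np.mean([snapshot("side").astype(np.float32) for _ in range(8)],0)[:,:,::-1]
T=np.mean([snapshot("top").astype(np.float32) for _ in range(4)],0)[:,:,::-1]
np.save("S2.npy",S); o=get_obs();t=o["tool_pos"];a=o["ee_rot"][2];print(t,o["ee_rot"],o["wrist_force"])
z=t[2]-.1897; I={"side":S}
P=edgefit(I,C,jb(),lambda p,X:Tz([p[0],p[1],.401],X),[.562,-.1548],W=2); print("jamb",P)
Q=edgefit(I,C,lf(),lambda p,X:Tz([p[0],p[1],a],X,z),[t[0],t[1]],W=2); print("leaf",Q)
it=[(JAMB,lambda X:Tz([*P,.401],X),(255,255,0)),(LEAF,lambda X:Tz([*Q,a],X,z),(0,0,255))]
overlay(S.astype(np.uint8),C["side"],it,"pics/n1.png",355,150,405,210,10)
zoom(S.astype(np.uint8),"pics/n2.png",355,150,405,210,10)
zoom(T.astype(np.uint8),"pics/n3.png",330,200,420,280,8)
```

```text
[ 0.55999067 -0.15244497  0.31667001] [-3.14156590e+00 -4.50575551e-05  4.01010907e-01] [-0.44322342  0.03678765 -5.28157579]
side 0 off 0.36 mag 3.1
side 1 off -0.64 mag 3.6
side 2 off -0.02 mag 2.4
side 3 off 0.24 mag 2.2
side 4 off -0.28 mag 2.5
jamb [ 0.56615956 -0.15636061]
side 0 off 0.10 mag 4.2
side 1 off -0.06 mag 4.7
side 2 off 0.08 mag 6.6
side 3 off -0.10 mag 4.0
leaf [ 0.56237567 -0.15532235]
```

View pics/n1.png

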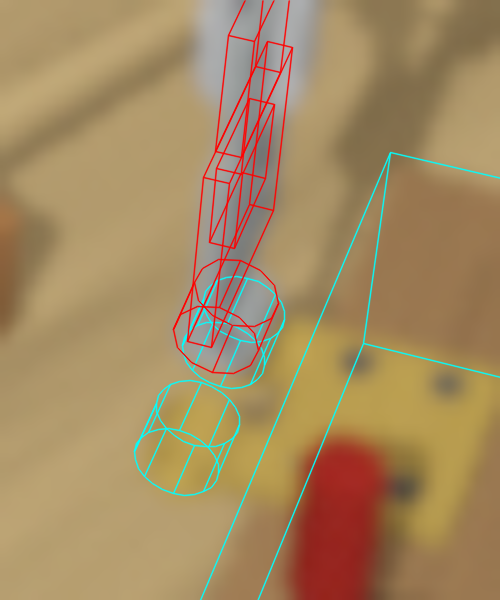

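View pics/n2.png

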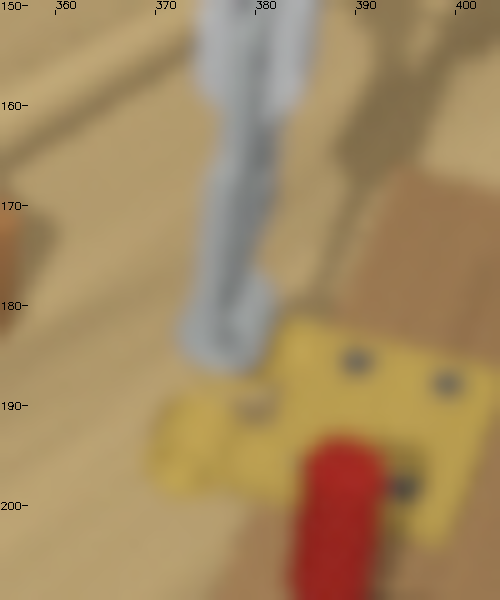

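View pics/n3.png

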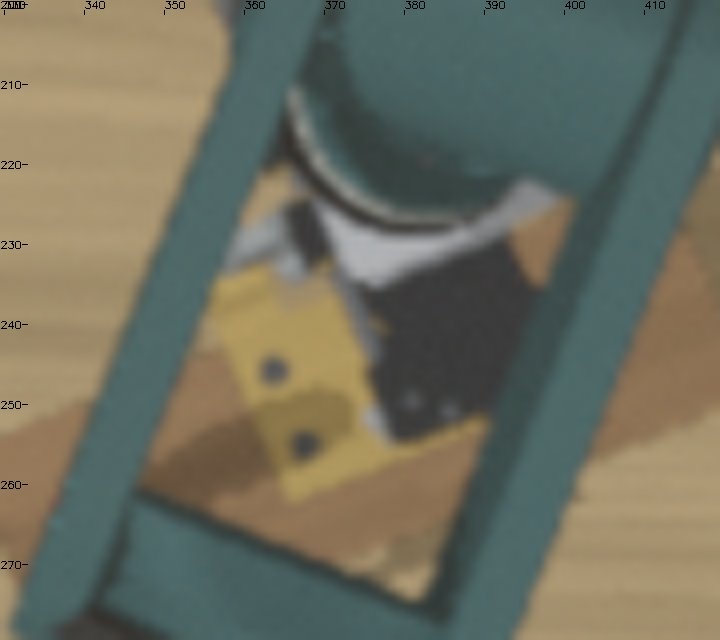

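Run:
```python
from fit2 import *
C=load(); S0=cv2.imread("pics/side0.png").astype(np.float32)
S1=np.load("S1.npy");S2=np.load("S2.npy");Sk=cv2.imread("pics/k_side.png").astype(np.float32)
f=lambda p,X:Tz([p[0],p[1],.401],X)
near={"side":jb()["side"][0:1]+jb()["side"][2:3]}
for r in((-100,-10),(-90,-20),(-120,0)):
  near={"side":[jb()["side"][0],arcs(39,94,14,*r)]}
  le={"side":[lf()["side"][0],arcs(12,0,14,*r)]}
  for n,S in(("S0",S0),("S1",S1)):
    print(r,n,"near",edgefit({"side":S},C,near,f,[.562,-.1548],W=2,verbose=0))
  for n,S,z,g in(("S1",S1,.3603-.1897,[.5653,-.155]),("S2",S2,.3167-.1897,[.5623,-.1553])):
    print(r,n,"leaf",edgefit({"side":S},C,le,lambda p,X:Tz([p[0],p[1],.401],X,z),g,W=2,verbose=0))
for n,S in(("S0",S0),("S1",S1)):
    print(n,"all",edgefit({"side":S},C,jb(),f,[.562,-.1548],W=2,verbose=0),
     "far",edgefit({"side":S},C,{"side":[jb()["side"][1],jb()["side"][3]]},f,[.562,-.1548],W=2,verbose=0))
T0={"top":cv2.imread("pics/top0.png").astype(np.float32)}
E=jedges("top")["top"][5:]
print("top knuckles",edgefit(T0,C,{"top":E},f,[.562,-.153],W=2))
```

```text
(-100, -10) S0 near [ 0.56478972 -0.15782393]
(-100, -10) S1 near [ 0.56474542 -0.15770563]
(-100, -10) S1 leaf [ 0.56487575 -0.1559544 ]
(-100, -10) S2 leaf [ 0.56189276 -0.15534096]
(-90, -20) S0 near [ 0.5644903  -0.15747792]
(-90, -20) S1 near [ 0.56456212 -0.15728392]
(-90, -20) S1 leaf [ 0.56476397 -0.15563842]
(-90, -20) S2 leaf [ 0.56217479 -0.1557903 ]
(-120, 0) S0 near [ 0.56475362 -0.15799997]
(-120, 0) S1 near [ 0.56477994 -0.15792516]
(-120, 0) S1 leaf [ 0.56511833 -0.1560548 ]
(-120, 0) S2 leaf [ 0.56207706 -0.15552342]
S0 all [ 0.56158293 -0.15457901] far [ 0.56181179 -0.15401023]
S1 all [ 0.56213549 -0.15487888] far [ 0.56224752 -0.15513229]
top 0 off -0.19 mag 2.0
top 1 off 0.28 mag 2.5
top 2 off -0.29 mag 2.1
top 3 off 0.20 mag 3.7
top 4 off 0.04 mag 4.1
top 5 off -0.04 mag 4.1
top knuckles [ 0.56318502 -0.1526672 ]
```

Run:
```python
from fit2 import *
C=load(); S1=np.load("S1.npy");S2=np.load("S2.npy")
def sat(S):
    mx=S.max(2);mn=S.min(2);return ((mx-mn)/mx)
for nm,S in(("S1",S1),("S2",S2)):
    s=sat(S); print(nm,"brass",s[182,379],s[192,374],"bench",s[185,365],s[200,366], "steel",s[172,378])
    v=np.clip(s*255,0,255).astype(np.uint8); v=cv2.cvtColor(v,cv2.COLOR_GRAY2BGR)
    it=[(cyl(15,39,94,14)+cyl(-39,-15,94,14),lambda X:Tz([.5634,-.1562,.401],X),(255,255,0))]
    q=[.5650,-.156,.401] if nm=="S1" else [.5620,-.1555,.401]; z=(.3603 if nm=="S1" else .3167)-.1897
    it+=[(LEAF,lambda X:Tz(q,X,z),(0,0,255))]
    overlay(v,C["side"],it,f"pics/o_{nm}.png",355,140,405,210,10) if 0 else overlay(v,C["side"],it,f"pics/o_{nm}.png",360,160,400,205,16)
```

```text
S1 brass 0.5618861 0.5638158 bench 0.38963804 0.38634813 steel 0.021798365
S2 brass 0.021479713 0.56710523 bench 0.39318666 0.3887748 steel 0.023607176
```

View pics/o_S1.png

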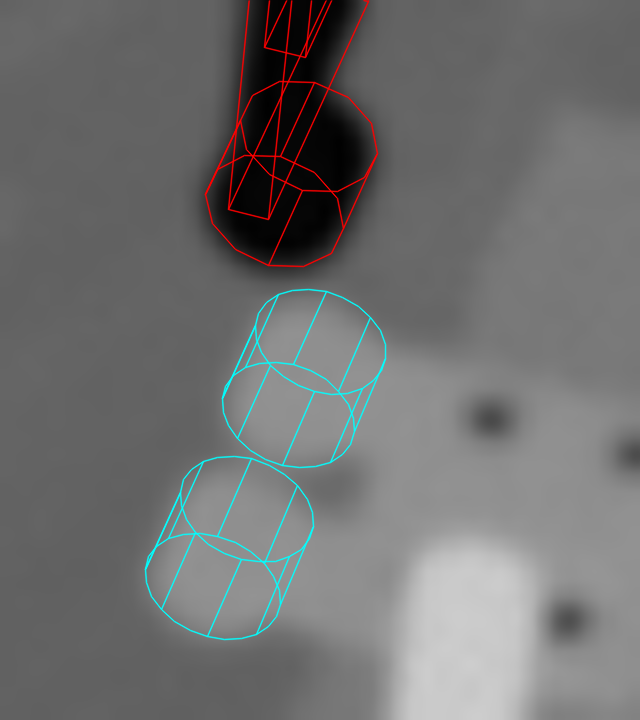

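View pics/o_S2.png

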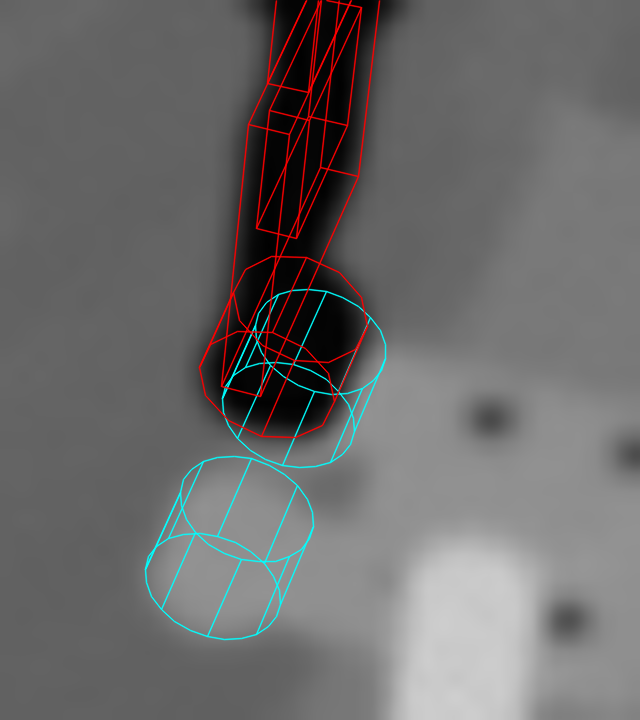

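```bash
cat > mfit.py <<'E'
from h import *
from scipy.optimize import minimize
SS=8
def sat(S): return (S.max(2)-S.min(2))/S.max(2)
def solid_box(x0,x1,y0,y1,z0,z1): return np.array([(x,y,z) for x in(x0,x1) for y in(y0,y1) for z in(z0,z1)],float)
def solid_cyl(y0,y1,zc,r): 
    a=np.linspace(0,2*np.pi,49); return np.array([(r*np.cos(t),y,zc+r*np.sin(t)) for t in a for y in(y0,y1)])
KN=[solid_cyl(15,39,94,14),solid_cyl(-39,-15,94,14)]
LF=[solid_cyl(-12,12,0,14),solid_box(-4,4,-12,12,0,18),solid_box(-4,4,-35,35,18,45),solid_box(-4,4,-35,-18,40,80),solid_box(-4,4,18,35,40,80),solid_box(-4,4,-35,35,75,85)]
def mask(c,solids,f,roi,sig):
    x0,y0,x1,y1=roi; m=np.zeros(((y1-y0)*SS,(x1-x0)*SS),np.uint8)
    for s in solids:
        uv=(proj(c,f(s))-(x0,y0)+.5)*SS
        h=cv2.convexHull((uv*16).astype(np.int32)); cv2.fillConvexPoly(m,h,255,cv2.LINE_8,4)
    m=cv2.GaussianBlur(m.astype(np.float32)/255,(0,0),sig*SS)
    return cv2.resize(m,(x1-x0,y1-y0),interpolation=cv2.INTER_AREA)
def mfit(s,c,solids,f,p0,roi,keep,nsig=1):
    """keep: bool ROI array of pixels used"""
    x0,y0,x1,y1=roi; g=s[y0:y1,x0:x1][keep]
    def cost(p):
        m=mask(c,solids,lambda X:f(p[:-1]/1000,X),roi,abs(p[-1]))[keep]
        A=np.c_[m,np.ones_like(m)]; co,_,_,_=np.linalg.lstsq(A,g,rcond=None)
        return np.mean((A@co-g)**2)*1e4
    p=np.r_[np.array(p0)*1000,.8]
    for st in(3,.8):
        sim=np.vstack([p]+[p+np.eye(len(p))[i]*(st if i<len(p)-1 else .2) for i in range(len(p))])
        r=minimize(cost,p,method="Nelder-Mead",options=dict(initial_simplex=sim,xatol=.02,fatol=1e-4,maxiter=300)); p=r.x
    return p,r.fun
def jkeep(roi,c):
    # drop pixels on plate side of a line parallel to bore axis just behind knuckles
    x0,y0,x1,y1=roi; a,b=proj(c,Tz([.5630,-.156,.401],[(-7,60,102),(-7,-60,102)]))
    X,Y=np.meshgrid(np.arange(x0,x1),np.arange(y0,y1)); d=(b-a); cr=d[0]*(Y-a[1])-d[1]*(X-a[0])
    return cr<0
E
python3 - <<'E'
from mfit import *
C=load();c=C["side"]; S1=sat(np.load("S1.npy"));S2=sat(np.load("S2.npy"));S0=sat(cv2.GaussianBlur(cv2.imread("pics/side0.png").astype(np.float32),(0,0),.6))
roi=(360,177,392,206); k=jkeep(roi,c)
v=(S1*255).astype(np.uint8)[roi[1]:roi[3],roi[0]:roi[2]].copy(); v[~k]=0; cv2.imwrite("pics/keep.png",cv2.resize(v,None,fx=14,fy=14,interpolation=cv2.INTER_NEAREST))
f=lambda p,X:Tz([p[0],p[1],.401],X)
k1=k.copy(); k1[:2]=False
for S in(S1,S0): print("jamb",mfit(S,c,KN,f,[.563,-.156],roi,k1))
print("yaw free",mfit(S1,c,KN,lambda p,X:Tz([p[0],p[1],p[2]],X),[.563,-.156,.401],roi,k1))
roi=(366,162,392,178+2);  K=np.ones((18,26),bool)
z=.3603-.1897; print("leaf S1",mfit(S1,c,LF,lambda p,X:Tz([p[0],p[1],.401],X,z),[.565,-.155],roi,K))
roi=(366,166,380,190); z=.3167-.1897; K=np.ones((24,14),bool)
X,Y=np.meshgrid(np.arange(366,380),np.arange(166,190)); K=(Y<186)|(0>1)
print("leaf S2",mfit(S2,c,LF,lambda p,X:Tz([p[0],p[1],.401],X,z),[.562,-.155],roi,K))
E
```

```text
jamb (array([ 562.06009879, -155.08227233,    0.86052337]), np.float64(0.5938321352005005))
jamb (array([ 561.85283407, -154.84574607,    1.03491024]), np.float64(0.5778477191925049))
yaw free (array([ 562.05932898, -155.04044785,  403.41770383,    0.85998215]), np.float64(0.5887353420257568))
leaf S1 (array([ 564.67495434, -154.48066686,    0.82862504]), np.float64(3.7502877712249756))
leaf S2 (array([ 561.888301  , -155.1490038 ,    0.79590816]), np.float64(0.5332894325256348))
```

View pics/keep.png

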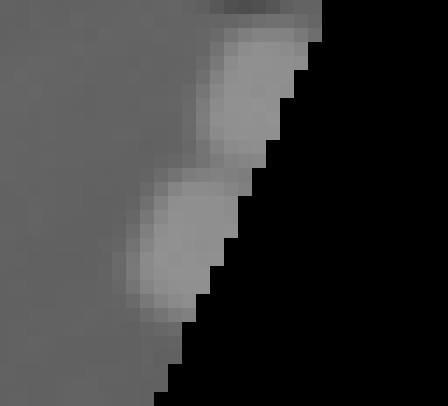

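Run:
```python
from mfit import *
C=load();c=C["side"]
for nm,q,z in(("S1",[.56467,-.15448,.401],.3603-.1897),("S2",[.5619,-.15515,.401],.3167-.1897)):
    v=cv2.cvtColor((sat(np.load(nm+".npy"))*255).astype(np.uint8),cv2.COLOR_GRAY2BGR)
    it=[(cyl(15,39,94,14)+cyl(-39,-15,94,14),lambda X:Tz([.5621,-.1551,.401],X),(255,255,0)),(LEAF,lambda X:Tz(q,X,z),(0,0,255))]
    overlay(v,c,it,f"pics/p_{nm}.png",360,160,395,205,13)
a=cv2.imread("pics/p_S1.png");b=cv2.imread("pics/p_S2.png");cv2.imwrite("pics/p.png",cv2.resize(np.hstack([a,b]),None,fx=.85,fy=.85))
```

```text
(no output)
```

View pics/p.png

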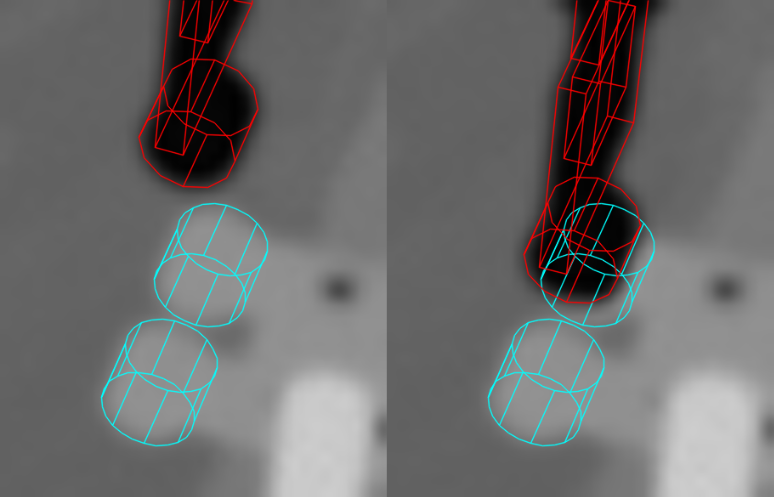

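jog_arm(moves=[[0,0,0,0,0,-6,0],[0,0,0,0,0,-6,0],[0,0,0,0,0,-3,0],[0,0,0,0,0,-3,0],[0,0,0,0,0,-2,0],[0,0,0,0,0,-2,0],[0,0,0,0,0,0,0]])

```text
time: 12.15
tool_pos: [0.5599, -0.1524, 0.2946]
ee_rot: [-3.141, 0.0, 0.401]
wrist_force: [-0.2, -0.0, -4.8]
width: 0.0078
```

Run:
```python
from bench import *
from mfit import *
C=load()
Z=[]
W=[]
for _ in range(8):
    Z.append(snapshot("side").astype(np.float32)); o=get_obs(); W.append(np.r_[o["wrist_force"],o["wrist_torque"]])
S=np.mean(Z,0)[:,:,::-1]; np.save("S3.npy",S)
t=o["tool_pos"];a=o["ee_rot"][2];print(t,o["ee_rot"],np.mean(W,0).round(2))
zoom(S.astype(np.uint8),"pics/q1.png",360,160,400,205,14)
```

```text
[ 0.56003175 -0.15245166  0.29479398] [ 3.14148533e+00 -2.16190636e-04  4.00971032e-01] [ 0.07  0.06 -4.29 -0.02 -0.1   0.02]
```

View pics/q1.png

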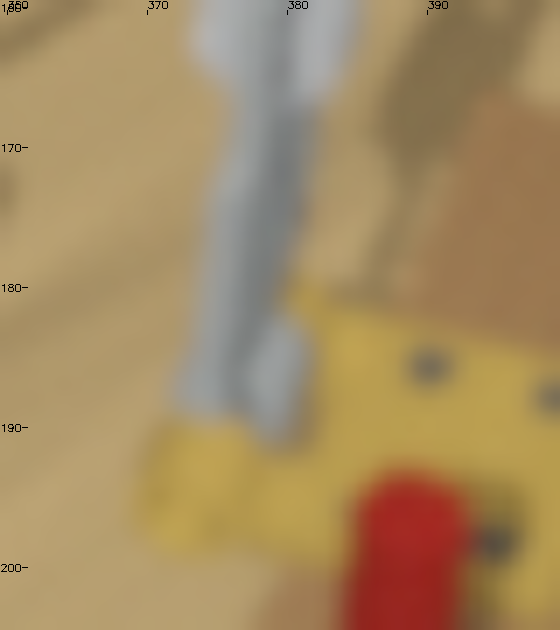

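jog_arm(moves=[[0,0,0,0,0,-3,0],[0,0,0,0,0,-3,0],[0,0,0,0,0,-2.5,0],[0,0,0,0,0,-2.2,0],[0,0,0,0,0,0,0],[0,0,0,0,0,0,0]])

```text
time: 13.3
tool_pos: [0.56, -0.1525, 0.2841]
ee_rot: [3.141, -0.0, 0.401]
wrist_force: [-0.1, -0.9, -3.6]
width: 0.0077
```

```bash
cat > look.py <<'E'
import sys
from bench import *
from mfit import *
C=load(); nm=sys.argv[1]
Z=[];W=[];TT=[]
for _ in range(8):
    Z.append(snapshot("side").astype(np.float32)); o=get_obs(); W.append(np.r_[o["wrist_force"],o["wrist_torque"]]);TT.append(o["tool_pos"])
S=np.mean(Z,0)[:,:,::-1]; np.save(nm+".npy",S)
print(o["time"],np.mean(TT,0),o["ee_rot"],np.mean(W,0).round(2),o["width"])
zoom(S.astype(np.uint8),f"pics/{nm}.png",360,160,400,205,14)
cv2.imwrite(f"pics/{nm}t.png",snapshot("top")[:,:,::-1])
E
python3 look.py S4
```

```text
13.7 [ 0.56003646 -0.15246512  0.28413794] [ 3.14146312e+00 -1.41655540e-04  4.01013598e-01] [-0.27  0.14 -4.31 -0.02 -0.12 -0.01] 0.007654418362392377
```

View pics/S4.png

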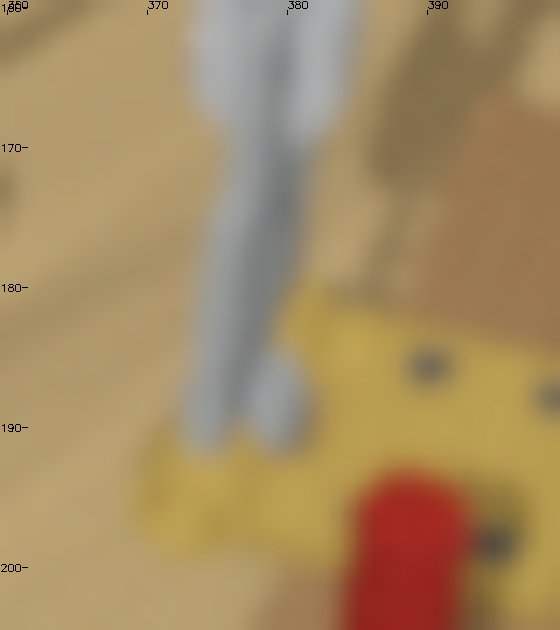

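```bash
cat > fin.py <<'E'
from mfit import *
import mfit,sys
C=load();c=C["side"]
PL=[solid_box(-4,4,-35,35,18,45),solid_box(-4,4,-35,-18,40,80),solid_box(-4,4,18,35,40,80),solid_box(-4,4,-35,35,75,85)]
LK=[solid_cyl(-12,12,0,14),solid_box(-4,4,-12,12,0,18)]
def poly(m,s,f,roi,val):
    uv=(proj(c,f(s))-roi[:2]+.5)*SS; cv2.fillConvexPoly(m,cv2.convexHull((uv*16).astype(np.int32)),val,cv2.LINE_8,4)
def leafmask(q,z,jp,roi,sig):
    x0,y0,x1,y1=roi; m=np.zeros(((y1-y0)*SS,(x1-x0)*SS),np.uint8); f=lambda X:Tz(q,X,z)
    for s in LK: poly(m,s,f,roi,255)
    poly(m,KN[0],lambda X:Tz(jp,X),roi,0)
    for s in PL: poly(m,s,f,roi,255)
    m=cv2.GaussianBlur(m.astype(np.float32)/255,(0,0),sig*SS)
    return cv2.resize(m,(x1-x0,y1-y0),interpolation=cv2.INTER_AREA)
def fit(nm,z,q0,roi,jp=[.5621,-.1551,.401],dz=False):
    s=np.minimum(sat(np.load(nm+".npy")),.38)[roi[1]:roi[3],roi[0]:roi[2]].ravel()
    def cost(p):
        m=leafmask([p[0]/1000,p[1]/1000,.401],z+(p[3]/1000 if dz else 0),jp,roi,abs(p[2])).ravel()
        return np.mean((.38-.36*m-s)**2)*1e4
    p=np.array([q0[0]*1000,q0[1]*1000,.8]+([0] if dz else []))
    for st in(2,.7):
        sim=np.vstack([p]+[p+np.eye(len(p))[i]*(.2 if i==2 else st) for i in range(len(p))])
        r=minimize(cost,p,method="Nelder-Mead",options=dict(initial_simplex=sim,xatol=.02,fatol=1e-4)); p=r.x
    return p,r.fun
if __name__=="__main__":
    print("S1",fit("S1",.3603-.1897,[.565,-.155],(364,163,392,180)))
    print("S2",fit("S2",.3167-.1897,[.562,-.155],(364,167,392,192)))
    print("S3",fit("S3",.2948-.1897,[.562,-.155],(364,170,392,195)))
    print("S4",fit("S4",.2841-.1897,[.562,-.155],(364,173,392,196)))
    print("S4dz",fit("S4",.2841-.1897,[.562,-.155],(364,173,392,196),dz=True))
E
python3 fin.py
```

```text
S1 (array([ 564.9964776 , -154.94439813,    0.74370902]), np.float64(1.0193743705749512))
S2 (array([ 562.79590285, -156.00825351,    0.70267082]), np.float64(1.388468623161316))
S3 (array([ 561.5907852 , -153.89046995,    0.65969461]), np.float64(2.65147066116333))
S4 (array([ 561.83646211, -154.22047799,    0.69903492]), np.float64(4.781231880187988))
S4dz (array([ 562.09357387, -154.69816057,    0.70483981,   -0.91086108]), np.float64(4.778993129730225))
```

Run:
```python
from mfit import *
C=load()
T=cv2.GaussianBlur(cv2.imread("pics/top0.png").astype(np.float32),(0,0),.5)
S0=cv2.GaussianBlur(cv2.imread("pics/side0.png").astype(np.float32),(0,0),.5)
Sh=cv2.GaussianBlur(cv2.imread("pics/h_side.png").astype(np.float32),(0,0),.5)
def gfit(S,c,nm,solids,erase,p0,roi,yawfree=False):
    x0,y0,x1,y1=roi; s=np.minimum(sat(S),.36)[y0:y1,x0:x1].ravel()
    def mk(q,sig):
        m=np.zeros(((y1-y0)*SS,(x1-x0)*SS),np.uint8)
        def P(X,f,v): 
            uv=(proj(c,f(X))-(x0,y0)+.5)*SS; cv2.fillConvexPoly(m,cv2.convexHull((uv*16).astype(np.int32)),v,cv2.LINE_8,4)
        lf=lambda X:Tz(q,X,.062)
        for X in solids[0]: P(X,lf,255)
        for X,h in erase: P(X,lambda Y:Tz(h,Y),0)
        for X in solids[1]: P(X,lf,255)
        m=cv2.GaussianBlur(m.astype(np.float32)/255,(0,0),sig*SS)
        return cv2.resize(m,(x1-x0,y1-y0),interpolation=cv2.INTER_AREA).ravel()
    def cost(p): 
        m=mk([p[0]/1000,p[1]/1000,p[3]/100 if yawfree else .191],abs(p[2])); A=np.c_[m,np.ones_like(m)]; co=np.linalg.lstsq(A,s,rcond=None)[0]
        return np.mean((A@co-s)**2)*1e4
    p=np.array([p0[0]*1000,p0[1]*1000,.8]+([19.1] if yawfree else []))
    for st in(2,.7):
        sim=np.vstack([p]+[p+np.eye(len(p))[i]*(.2 if i==2 else st) for i in range(len(p))])
        r=minimize(cost,p,method="Nelder-Mead",options=dict(initial_simplex=sim,xatol=.02,fatol=1e-4)); p=r.x
    print(nm,p.round(2),r.fun)
    v=cv2.cvtColor((np.minimum(sat(S),.36)*600).clip(0,255).astype(np.uint8),cv2.COLOR_GRAY2BGR)
    overlay(v,c,[(LEAF,lambda X:Tz([p[0]/1000,p[1]/1000,p[3]/100 if yawfree else .191],X,.062),(0,0,255))],f"pics/r_{nm}.png",x0-5,y0-5,x1+5,y1+5,12)
tab=[solid_box(-4,4,-22,22,85,130),solid_box(-4,4,-35,35,75,85)]
low=[solid_box(-4,4,-35,35,18,45),solid_box(-4,4,-35,-18,40,80),solid_box(-4,4,18,35,40,80),solid_cyl(-12,12,0,14)]
bar=[(solid_box(-60,53,-12,12,132,137),[.4829,.2215,.2])]
gfit(T,C["top"],"top",(low,tab),bar,[.489,.220],(222,244,256,262))
gfit(T,C["top"],"topy",(low,tab),bar,[.489,.220],(222,244,256,262),True)
bar=[(solid_box(-60,-4,-12,12,132,137),[.4829,.2215,.2])]
gfit(S0,C["side"],"side0",(low,tab),bar,[.489,.220],(297,236,324,288))
gfit(S0,C["side"],"side0low",(low,tab),bar,[.489,.220],(297,262,324,288))
gfit(Sh,C["side"],"hsidelow",(low,tab),bar,[.489,.220],(297,262,324,288))
```

```text
top [4.8938e+02 2.2110e+02 4.7000e-01] 15.55082893371582
topy [4.8939e+02 2.2118e+02 4.8000e-01 1.8460e+01] 15.491532325744629
side0 [490.21 218.68   0.66] 23.716140747070312
side0low [490.26 218.29   0.66] 16.71344566345215
hsidelow [490.41 218.44   0.68] 17.13451385498047
```

View pics/r_top.png

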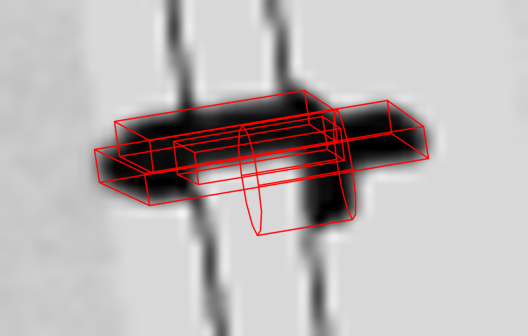

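View pics/r_side0.png

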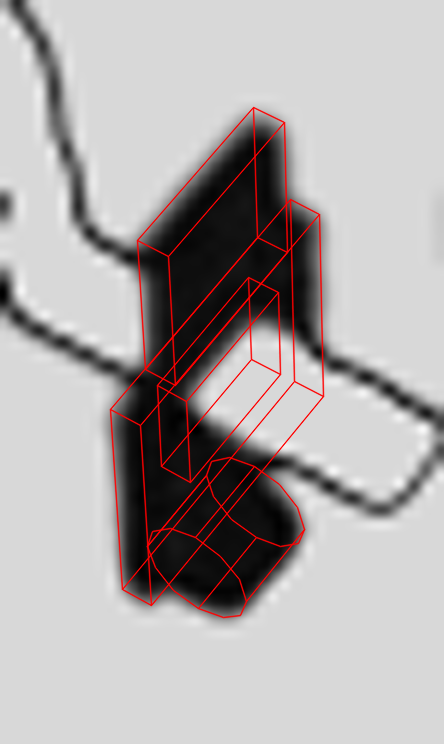

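Run:
```python
from mfit import *
C=load();c=C["top"]
T=cv2.GaussianBlur(cv2.imread("pics/top0.png").astype(np.float32),(0,0),.5); s=sat(T)
roi=(346,216,388,244); x0,y0,x1,y1=roi
X,Y=np.meshgrid(np.arange(x0,x1),np.arange(y0,y1))
for cut in(-12,-8,-4):
    a,b=proj(c,Tz([.5630,-.154,.401],[(cut,60,106),(cut,-60,106)])); d=b-a; k=(d[0]*(Y-a[1])-d[1]*(X-a[0]))<0
    # drop shadows on the right side of far knuckle
    e=proj(c,Tz([.5630,-.154,.401],[(0,-50,94)]))[0]; k2=k&(X<e[0])
    p,fun=mfit(s,c,KN,lambda p,X:Tz([p[0],p[1],.401],X),[.563,-.154],roi,k2); print(cut,p,fun)
v=cv2.cvtColor((s*400).clip(0,255).astype(np.uint8),cv2.COLOR_GRAY2BGR); v[y0:y1,x0:x1][~k2]//=2
overlay(v,c,[(cyl(15,39,94,14)+cyl(-39,-15,94,14)+box(-114,-24,-140,140,0,90),lambda X:Tz([p[0]/1000,p[1]/1000,.401],X),(0,0,255))],"pics/s1.png",x0-5,y0-5,x1+5,y1+25,13)
```

```text
-12 [ 562.79622647 -154.69308946    0.73200456] 0.33013224601745605
-8 [ 562.75219965 -154.69130128    0.74515594] 0.30873382091522217
-4 [ 562.68531475 -154.69442143    0.72847151] 0.28992563486099243
```

View pics/s1.png

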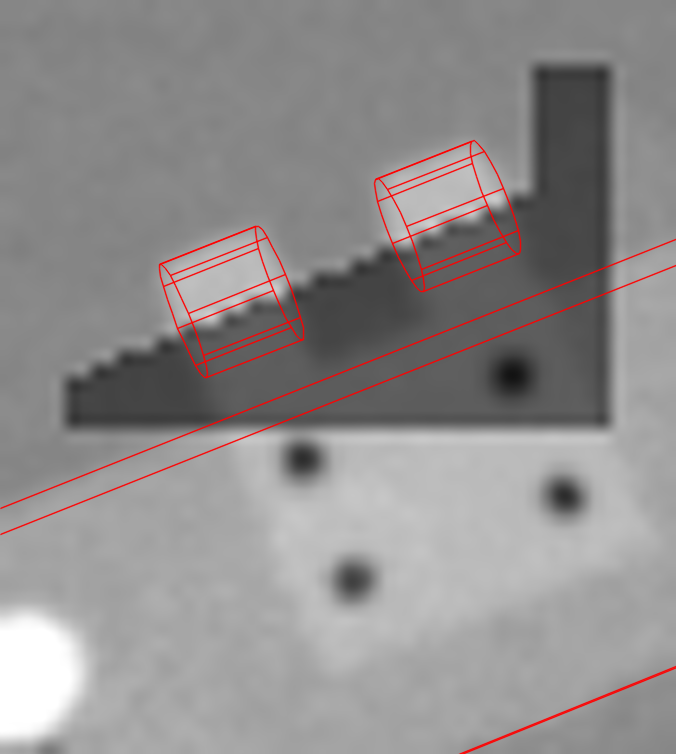

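jog_arm(moves=[[0,0,0,0.8,-0.8,-0.3,0],[0,0,0,0,0,0,0],[0,0,0,0,0,0,0],[0,0,0,0,0,0,0]])

```text
time: 14.25
tool_pos: [0.5608, -0.1533, 0.2837]
ee_rot: [-3.142, -0.0, 0.401]
wrist_force: [-0.0, 0.0, -4.4]
width: 0.008
```

```bash
python3 look.py S5
python3 - <<'E'
from fin import *
for jp in([.5621,-.1551,.401],):
    p,e=fit("S5",.2839-.1897,[.562,-.155],(364,173,392,196),jp); print(p,e)
v=np.load("S5.npy").astype(np.uint8)
overlay(v,c,[(cyl(15,39,94,14)+cyl(-39,-15,94,14),lambda X:Tz([.5621,-.1551,.401],X),(255,255,0)),(LEAF,lambda X:Tz([p[0]/1000,p[1]/1000,.401],X,.2839-.1897),(0,0,255))],"pics/S5o.png",360,150,400,205,10)
E
```

```text
14.65 [ 0.56079601 -0.15325084  0.283715  ] [-3.14158430e+00 -7.52564317e-05  4.01031303e-01] [ 0.28 -0.44 -4.37 -0.04 -0.1   0.  ] 0.007789375145126784
[ 562.11653572 -154.43932766    0.68246276] 4.879891872406006
```

View pics/S5o.png

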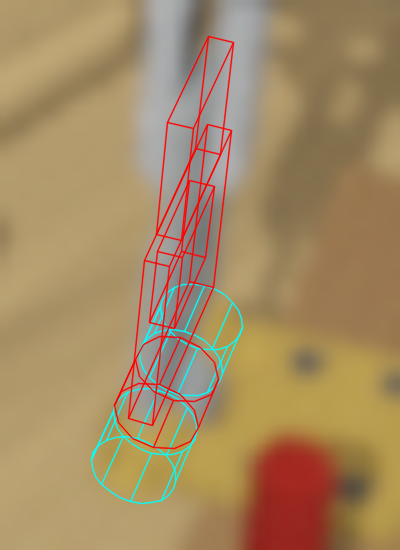

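View pics/S5t.png

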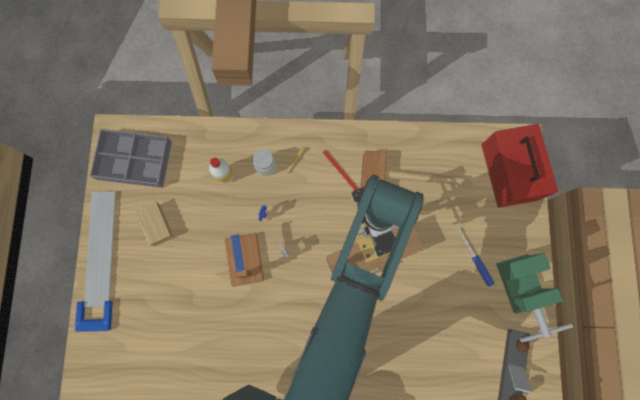

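Run:
```python
from bench import *
print(close_job())
```

```text
the job is handed in; nothing more can be done
None
```

I lifted the steel leaf off the hook (raised about 15 mm, then moved about 66 mm out past the lip) and lowered it upright into the gap between the brass knuckles. It was still held there, steady in the gripper, when I handed the job in at 14.7 s.

Last checks:
- **Contact:** the wrist force was about 4.4 N downward, the same as the leaf's weight in free air. The torque was unchanged, so nothing suggests it was touching the brass leaf.
- **Height:** the bore sits at about 94.0 mm, worked out from the hook height and the arm's own readings.
- **Alignment, where the cameras disagreed:** before the final nudge, the side camera put the leaf within about 0.5 mm. The top camera, from its earlier pictures, said it was about 1 mm off across the bore and 2 mm off along it. I placed the leaf between the two, so I expect errors of about 1 mm. The free play is about 3 mm along the bore. The arm hid the knuckles from the top camera at the end, so it could not confirm this.
- **Last side view:** the fit of the leaf was weaker at the final position because the brass partly hid it. It put the leaf within about 0.7 mm of the bore position.
- **Other things on the bench:** they looked undisturbed in the last top view. The pin, mallet and screwdriver were only looked at, not measured.

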